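Set the throwing gauge to the master pot

ROBOT

A 7-joint arm with a two-finger parallel gripper is mounted at the origin on the work surface. World frame = base frame: x ahead of the robot, y to its left, z up, the work surface at z = 0. Lengths are in m, angles in rad, forces in N, time in s.
With the tool pointing down it reaches from about 0.4 to 0.85 m from the base axis. Payload 10.4 kg.
Tool frame: the origin (TCP) lies between the finger pads; the fingertips stand ahead of it and the grasp point (between the pads) lies 6 mm ahead of it (finger_overhang is the z of the fingertips in the tool frame, in m); z points along the fingers, y is the direction in which the jaws open and shut (so a half turn about z gives the same grasp; the last joint's range is limited). The gripper opens to 85 mm and grips with 20 to 120 N. Pads are 22 mm wide; open, the fingers measure 114 mm over their backs; the gripper's body (76 mm by 85 mm) begins 54 mm behind the grasp point. The pads swing forward as they close: fully open they stand 13 mm farther back than shut.
Start: joints at [1.095, 0.332, -0.065, 1.46, 0.022, 1.35, -0.088], TCP at [0.273, -0.562, 0.228] pointing down, gripper open.
Joint ranges: [-2.6, 2.6], [-0.5, 2.12], [-1.47, 1.34], [0.16, 2.42], [-1.27, 4.41], [0.06, 2.06], [-2.6, 2.6]. Speed limits (rad/s): [2.22, 2.22, 2.79, 2.79, 3.14, 3.14, 3.14].

INTERFACE

Orientations are given as a unit quaternion [x, y, z, w].
In Python, from workcell import * gives the robot as it stands.
- The arm moves only by the shell command python3 -m creep 'ROWS' [FORCE]. ROWS is JSON, a list of rows, each a list of 7 numbers: the turn, a rotation vector about the tool's x, y, z in rad, then the shift along the tool's x, y, z in mm, then the closure in counts, from 0 (fully open) to 255 (shut). In form: [[wx, wy, wz, dx, dy, dz, claw], ...]. A call has 1 to 8 rows; each row shifts and turns the commanded pose from where the row before left it, along the tool's axes as they then stand; what a row does not reach is not made up. A row lasts 1/10 s, in which the tool goes at most 50 mm and 8.59 degrees, less where a joint would pass 70% of its speed; a pose out of reach is approached as far as the arm can. A call is refused whole if a number of a shift passes 50 or a number of a turn 0.15, either way. A call with a gripper value outside its range is refused whole. The fingers move at their own pace and stop on an object; FORCE is the grip in N (left out, the last holds). Time passes only in rows, so rows that do not move let the fingers close. It gives the time, the measured TCP pose, the force and the opening at its end, in the units of the state.
- get_obs(): the state, without advancing time (a new reading comes with each control period).
- camera(name): name is "side" or "top"; returns (picture, depth): 480x640x3 uint8, blue, green, red; 480x640 float32, m along the optical axis (not along the pixel's ray), 0 where there is no reading.
- camera_model(name): a dict with "camera_matrix" (3x3 intrinsics, pixels), "R" (3x3) and "t" (3): a world point X has camera coordinates R X + t. Camera axes: x right, y down, z forward; pixel columns grow to the right and rows downward; lengths in m; the calibration is good to about 2 mm. A picture is of the moment at which its call begins. camera_model takes no time and is no camera call.
- hand_in(): hands the job in, once; it reports no verdict.
The state is a dict: "clock": time; "joint_pos": joint angles; "joint_velocities": joint speeds; "tau": joint torques, N m; "position": TCP position; "ee_rot": TCP orientation; "ft_force": force on the tool from outside, world axes, zero at the start; "torque": the same for the moment, N m; "grip_width": opening from 0.0 (shut) to 1.0 (fully open).
Only numpy, scipy, OpenCV 4.12 (cv2) and the standard library are available. Lean on these libraries where they do the work, as an engineer would, in place of code of your own. Each camera call takes 0.05 s, during which the arm holds its last target.

TASK

The throwing gauge beside the wheel has to be set to the width of the pot on the wheel head, but dried clay has stuck its clamp knob. Break the knob loose with a short firm twist (anticlockwise) and back it off about half a turn, slide the pointer bar in until the rubber ball just touches the rim of the pot - gently, the pot must stay where it stands - and screw the knob down firmly again, leaving the ball resting against the rim. Leave the bowl and the other tools alone.

Things in the scene. Friction and masses are not known exactly. Their poses are not given: they have to be found in the camera images.
- knob_grip (a point): Centre of the black cross knob on top of the gauge: four equal arms, 46 mm from end to opposite end, 15 mm wide, 18 mm thick, flat ends, axis vertical. The point lies half-way up its thickness, 237 mm above the table; below the arms are 20 mm of free height above a 38 mm wide disc spring on the gauge head. Its x and y axes run along the arms. Grip it from above over two opposite arm ends.
- clamp_knob (a joint): Turn of the knob, rad; anticlockwise from above (loosening) positive, -0.3 to 6.3. Found clamped near 0 and stuck: 0.35 to 0.6 N m breaks it loose, so grip it hard (35 to 50 N). From 0.5 on it is off the bar and turns freely (0.02 N m), rising 5 mm a turn; half a turn is 3.14. Turned back clockwise it stiffens below 0.45; near 0.1, at some 0.3 to 0.5 N m, the bar is clamped firmly again.
- clamp_screw: The screw under the knob, whose shoe presses on the pointer bar. Origin on the knob axis just above the bar; x runs along the bar towards the pot, z up (it does not turn). It moves up and down as the knob turns.
- pointer_bar: Level square steel bar, 12 x 12 mm, 280 mm long, that slides lengthwise through the gauge head below the knob. Origin at its middle, 185 mm above the table; x points along the bar towards the pot. Locked while the knob is clamped; free, it slides with 1 to 2 N and stays where it is left. Its front end carries the spring strip with the ball, its tail the lug.
- bar_lug (a point): Centre of the finger lug at the tail of the pointer bar: an upright steel block 12 mm along the bar, 14 mm across it, 30 mm tall, its top 209 mm above the table. Pinch it across the bar from above, or push it. x towards the pot. Nothing stands below it but low tools on the table.
- pointer_ball (a point): Centre of the rubber ball (10 mm diameter) at the foot of a springy steel strip that hangs from the front end of the bar, 145 mm above the table. The strip gives 1 mm for each 2 N.
- master_pot: The fired ochre pot standing loose on the round wheel head, 1.2 kg, 105 mm tall, with throwing rings and a flared rim. Origin at the centre of its underside, 40 mm above the table. It tips or slides at some 6 to 8 N sideways at the rim; keep the touch below 5 N.
- pot_rim (a point): Centre of the pot's mouth, at the top of the rim. The ball meets the outside of the rim about 5 mm below the top. Thrown by hand, the pot is out of round: the rim's outer radius lies between 50 and 56 mm, depending on the direction, so the touch has to be felt.
- water_bowl: Bystander: terracotta water bowl, 180 mm wide, 80 mm tall. Origin at the centre of its underside.
- wooden_rib: Bystander: flat wooden throwing rib, 104 x 64 x 6 mm, lying on the table.
- loop_tool: Bystander: loop trimming tool with a wooden handle, 180 mm long, 18 mm high, lying on the table.
- throwing_stick: Bystander: flat wooden stick, 200 x 35 x 6 mm, lying on the table.

How it is judged:
By the outcome, as a careful person would: the job done as asked, in the order asked, and still so for the second after the job is handed in, with the robot touching nothing.
It also fails if it takes over 72 s, if anything falls off the work surface, if the arm or the gripper's body presses on something with over 40 N, if the wrist force passes 120 N, or if a joint passes its speed limit or range.

## Working session

There is one attempt and no reset: what is moved stays moved. The work goes in short steps, Python scripts to look and compute and a shell command to move; the robot and the scene stay as the last step left them, time stands still between calls to the robot, and variables do not carry over. Pictures are saved under pics/ and viewed, and the job is handed in when it is done.

```bash
ls; mkdir -p pics; python3 - <<'E'
from workcell import *
import cv2,numpy as np
o=get_obs()
for k,v in o.items(): print(k,np.round(v,4))
for n in("side","top"):
    p,d=camera(n); cv2.imwrite(f"pics/{n}0.png",p); np.save(f"pics/{n}0.npy",d)
    m=camera_model(n); print(n,m)
try: print(finger_overhang)
except Exception as e: print(e)
E
```

```text
pics
clock 0.0
joint_pos [ 1.0954  0.3329 -0.0647  1.4609  0.0216  1.3499 -0.0885]
joint_velocities [-0.0014 -0.0002  0.0004 -0.0002  0.0008  0.001  -0.0003]
tau [ 8.00000e-04 -6.25449e+01  5.04000e-02 -3.91608e+01  1.64000e-02
  9.80000e-03  0.00000e+00]
position [ 0.2733 -0.5617  0.2273]
ee_rot [ 9.745e-01  2.245e-01 -2.000e-04 -7.000e-04]
ft_force [0.2684 0.3472 0.2287]
torque [ 0.0097  0.0095 -0.0549]
grip_width 0.997
side {'camera_matrix': array([[571.76408312,   0.        , 322.88316001],
       [  0.        , 571.76408312, 238.053643  ],
       [  0.        ,   0.        ,   1.        ]]), 'R': array([[ 0.8858303 , -0.46351974,  0.02131038],
       [-0.31060921, -0.62647054, -0.71488221],
       [ 0.34471235,  0.62664512, -0.69892009]]), 't': array([-0.51878307,  0.29527105,  1.53222647])}
top {'camera_matrix': array([[593.59301016,   0.        , 326.41443407],
       [  0.        , 593.59301016, 237.03355702],
       [  0.        ,   0.        ,   1.        ]]), 'R': array([[ 0.0056395 , -0.9999508 , -0.00816001],
       [-0.99751769, -0.00505263, -0.07023484],
       [ 0.07019016,  0.00853584, -0.99749711]]), 't': array([-0.00764207,  0.60138083,  1.5594131 ])}
0.025
```

View pics/side0.png

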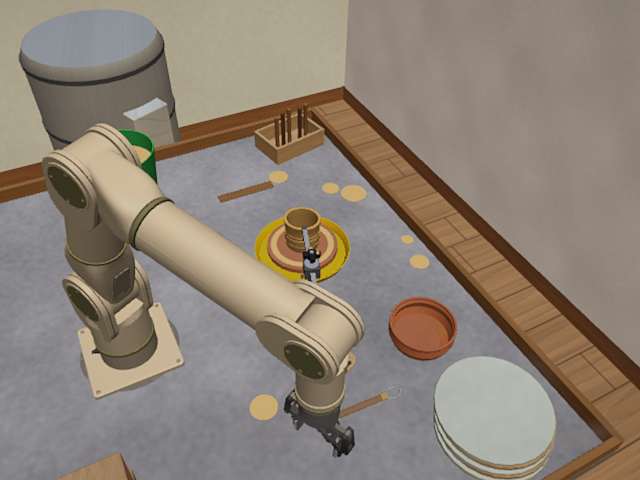

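View pics/top0.png

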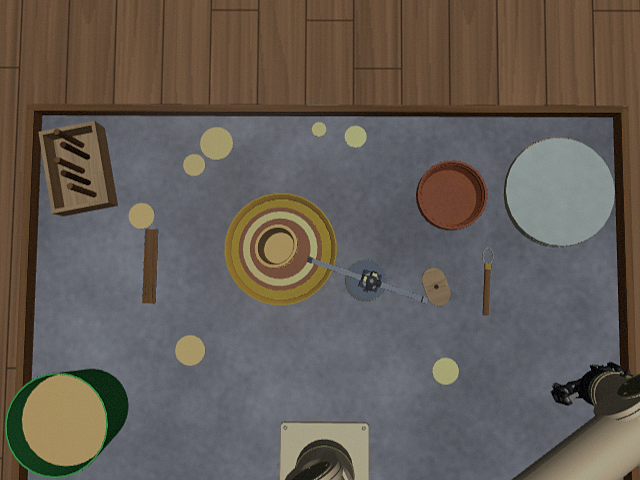

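The top view shows the pot at about (278,247), the knob at (370,281), the lug at (424,299) and the bar's front end at (309,259). I'll zoom in.

```bash
python3 - <<'E'
import cv2,numpy as np
p=cv2.imread("pics/top0.png")
c=p[215:325,240:440]; cv2.imwrite("pics/topz.png",cv2.resize(c,None,fx=4,fy=4,interpolation=cv2.INTER_CUBIC))
p=cv2.imread("pics/side0.png")
c=p[190:290,250:370]; cv2.imwrite("pics/sidez.png",cv2.resize(c,None,fx=6,fy=6,interpolation=cv2.INTER_CUBIC))
E
```

```text
(no output)
```

View pics/topz.png

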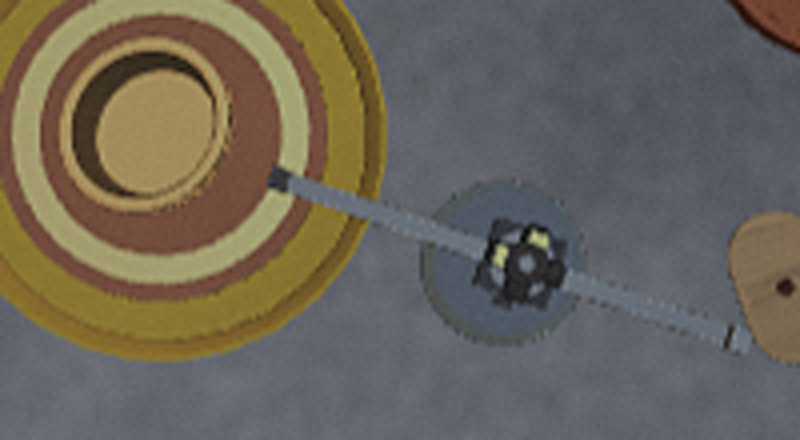

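View pics/sidez.png

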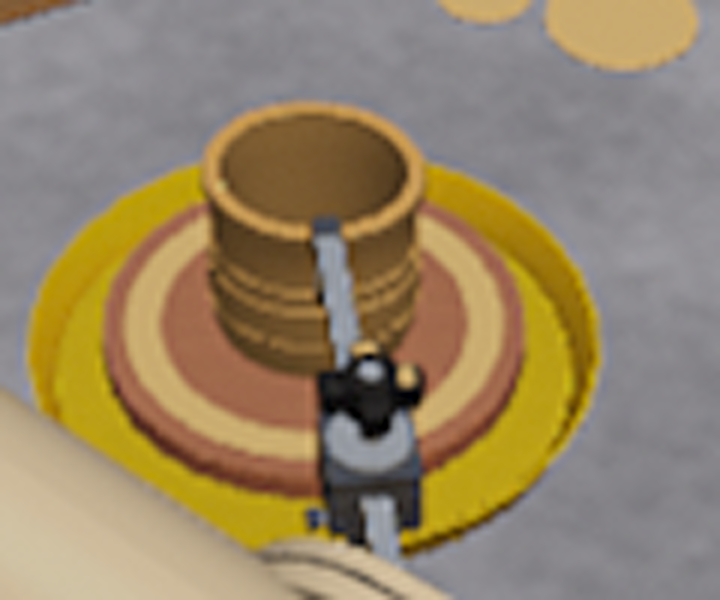

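```bash
cat > h.py <<'E'
from workcell import *
import cv2,numpy as np
from scipy.spatial.transform import Rotation as R
def cloud(d,n):
    m=camera_model(n);K=m["camera_matrix"];v,u=np.mgrid[:480,:640]
    c=np.stack([(u-K[0,2])*d/K[0,0],(v-K[1,2])*d/K[1,1],d],-1)
    return (c-m["t"])@m["R"]
def px2w(u,v,z,n):
    m=camera_model(n);K=m["camera_matrix"]
    r=m["R"].T@np.array([(u-K[0,2])/K[0,0],(v-K[1,2])/K[1,1],1]); o=-m["R"].T@m["t"]
    return o+r*(z-o[2])/r[2]
E
python3 - <<'E'
from h import *
for n in("top","side"):
    d=np.load(f"pics/{n}0.npy");W=cloud(d,n)
    box=(slice(215,325),slice(240,440)) if n=="top" else (slice(190,290),slice(250,370))
    P=W[box].reshape(-1,3); v,u=np.mgrid[box]; u=u.ravel();v=v.ravel()
    s=(P[:,2]>.237)&(P[:,2]<.26); print(n,"knob",s.sum(),P[s].mean(0),P[s].min(0),P[s].max(0), u[s].mean(),v[s].mean())
    s=(P[:,2]>.197)&(P[:,2]<.215); print("198-215",s.sum(),P[s].mean(0),P[s].min(0),P[s].max(0))
    s=(P[:,2]>.187)&(P[:,2]<.197); q=P[s]; print("bar",s.sum(),q.mean(0),q.min(0),q.max(0))
    if len(q)>5: print(np.linalg.svd(q-q.mean(0),full_matrices=False)[2][0])
    s=(P[:,2]>.138)&(P[:,2]<.152); q=P[s]; print("rim",s.sum(),q.mean(0),q.min(0),q.max(0))
p=cv2.imread("pics/top0.png")
c=p[260:302,350:394]; cv2.imwrite("pics/knobz.png",cv2.resize(c,None,fx=14,fy=14,interpolation=cv2.INTER_NEAREST))
d=np.load("pics/top0.npy");W=cloud(d,"top")
print((W[268:296,358:386,2]*1000).astype(int))
E
```

```text
top knob 223 [ 0.48667489 -0.10816318  0.2458545 ] [ 0.46562344 -0.13107811  0.23769293] [ 0.50881439 -0.08564584  0.25492641] 371.0224215246637 280.7354260089686
198-215 178 [ 0.47867693 -0.13005701  0.20510927] [ 0.4352631  -0.24147855  0.19706084] [0.53675804 0.0371949  0.21489088]
bar 443 [ 0.49273186 -0.08911888  0.19125963] [ 0.43971285 -0.23190992  0.1870013 ] [0.54183505 0.03994389 0.19669335]
[-3.25655774e-01 -9.45488128e-01 -7.18711776e-04]
rim 427 [0.5701386  0.12033786 0.14413017] [0.51844284 0.06866292 0.13805121] [0.62221762 0.17007101 0.15194672]
side knob 153 [ 0.48577386 -0.11379879  0.24520393] [ 0.46614247 -0.13335142  0.23729037] [ 0.50967728 -0.08997493  0.25430235] 310.91503267973854 253.91503267973857
198-215 179 [ 0.48337766 -0.11690726  0.20491451] [ 0.46069608 -0.13797522  0.19730197] [0.53726931 0.03051344 0.21206208]
bar 181 [ 0.50203899 -0.06617578  0.19101511] [ 0.4623854  -0.16829821  0.18713741] [0.54416937 0.0415617  0.19656209]
[-0.33009444 -0.94394143  0.00349928]
rim 272 [0.57104184 0.11641154 0.14315574] [0.51702789 0.02939985 0.13800399] [0.62482
[... 3387 characters left out ...]
2  156  165  164  166  159   20    6   23   24
   201  209  205  205  198   23   15   17   15   15   17    9    0    3]
 [  20   22   15   23   15   22   17   15  161  157   14   24   16   18
    19   24   22  204   18   17   16   18   20   14   11    4   -1   -4]
 [  16   13   17   18   24   17   17   19   20   16   22   22   21   18
    16   21   18   13   16   18   14   12   10   14    6    4   -2   -6]
 [  15   16   17   15   13   17   16   15   15   20   10   22   29   18
    12   14   15   15   25   16   20    6    8   11    0    0   -3    0]
 [  19   26   16   11   19   10   13   23   11   20    9   22   21   19
    16   12   14   15   14   22   11   14   15   -3   -1    0    0   -3]]
```

View pics/knobz.png

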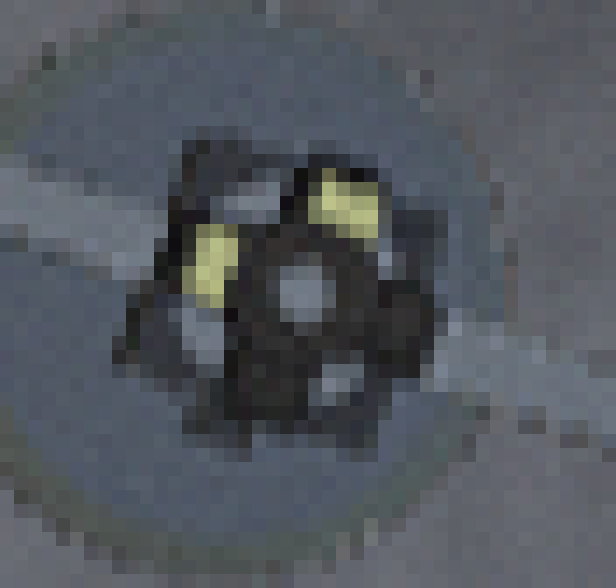

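```bash
python3 - <<'E'
from h import *
from scipy.optimize import least_squares
d=np.load("pics/top0.npy");W=cloud(d,"top")
v,u=np.mgrid[262:302,352:394]; mk=(W[262:302,352:394,2]>.228)&(W[262:302,352:394,2]<.262)
XY=np.array([px2w(a,b,.246,"top")[:2] for a,b in zip(u.ravel(),v.ravel())]); mk=mk.ravel()
def f(x,y,t):
    c,s=np.cos(t),np.sin(t); q=(XY-[x,y])@np.array([[c,-s],[s,c]]); a=abs(q)
    return ((a[:,0]<.023)&(a[:,1]<.0075))|((a[:,1]<.023)&(a[:,0]<.0075))
best=[]
for t in np.radians(np.arange(0,90,2)):
  for x in np.arange(.478,.4965,.001):
    for y in np.arange(-.118,-.098,.001):
      m=f(x,y,t); best.append(((m&mk).sum()/(m|mk).sum(),x,y,np.degrees(t)))
best.sort(reverse=True); print(np.round(best[:8],3)); print(np.mean(best[:12],axis=0))
# bar centreline
for n,box in(("top",(slice(240,325),slice(300,440))),("side",(slice(190,290),slice(250,370)))):
    W=cloud(np.load(f"pics/{n}0.npy"),n)[box].reshape(-1,3)
    s=(W[:,2]>.184)&(W[:,2]<.198); q=W[s]; r=np.hypot(*(q[:,:2]-[.486,-.109]).T); q=q[r>.04][:,:2]
    dd=np.linalg.svd(q-q.mean(0),full_matrices=False)[2][0]; dd=dd*np.sign(dd[1]); nn=np.array([-dd[1],dd[0]])
    print(n,"bar dir",dd,np.degrees(np.arctan2(dd[1],dd[0])),"lateral of knob",(np.array([.4865,-.109])-q.mean(0))@nn, "extent",((q-[.4865,-.109])@dd).min(),((q-[.4865,-.109])@dd).max())
    L=W[(W[:,2]>.199)&(W[:,2]<.215)]; L=L[(L[:,1]<-.2)]; print("lug",len(L),L.mean(0) if len(L) else 0)
    P=W if n=="side" else cloud(np.load("pics/top0.npy"),n)[200:300,240:320].reshape(-1,3)
    P=P[(P[:,2]>.141)&(P[:,2]<.152)&(P[:,1]>.06)]
    g=least_squares(lambda a:np.hypot(P[:,0]-a[0],P[:,1]-a[1])-a[2],[.57,.12,.05],loss="soft_l1",f_scale=.003); print("rim",g.x)
    c=g.x[:2]; b=(c-[.4865,-.109]); print("pot bearing",np.degrees(np.arctan2(b[1],b[0])),np.hypot(*b))
E
```

```text
[[ 0.936  0.486 -0.108 70.   ]
 [ 0.919  0.487 -0.108 70.   ]
 [ 0.915  0.486 -0.108 68.   ]
 [ 0.911  0.487 -0.108 72.   ]
 [ 0.899  0.487 -0.108 74.   ]
 [ 0.899  0.487 -0.108 68.   ]
 [ 0.899  0.486 -0.109 72.   ]
 [ 0.895  0.487 -0.109 70.   ]]
[ 0.90356579  0.48658333 -0.10808333 70.66666667]
top bar dir [0.32491782 0.94574225] 71.03940369620929 lateral of knob -0.0004928806911487547 extent -0.1284350336531983 0.15706527429702954
lug 35 [ 0.44295854 -0.23410214  0.20788402]
rim [0.569636   0.1193057  0.04866477]
pot bearing 69.99124192148949 0.24297136978786496
side bar dir [0.3238808  0.94609789] 71.10221754887228 lateral of knob 0.001338252793309582 extent -0.060430416700141876 0.1579154850699766
lug 0 0
rim [0.5706129 0.116349  0.0488258]
pot bearing 69.53160074343546 0.24053513435787963
```

Knob at about (0.4865, -0.1085) with its arms near 70.5°, and the bar direction at 71°. First I'll raise the tool and turn the jaws along the bar (yaw -109.5°), which leaves room for the half turn anticlockwise.

```bash
cat >> h.py <<'E'
def plan(x,y,z,yaw=None):
    """yaw: world angle (deg) of tool y; prints remaining shift in tool axes (mm) and turn"""
    o=get_obs(); p=np.array(o["position"]);q=R.from_quat(o["ee_rot"])
    print("t",round(float(o["clock"]),2),"pos",np.round(p*1e3,1),"F",np.round(o["ft_force"],2),"T",np.round(o["torque"],3),"w",round(float(o["grip_width"]),3),"q",np.round(o["joint_pos"],2))
    Y=q.as_matrix()[:,1]; print("yaw",np.degrees(np.arctan2(Y[1],Y[0])))
    print("shift mm in tool",np.round(q.inv().apply(np.array([x,y,z])-p)*1e3,1))
    if yaw is not None:
        a=np.radians(yaw); yv=np.array([np.cos(a),np.sin(a),0]); zv=np.array([0,0,-1.]); T=R.from_matrix(np.stack([np.cross(yv,zv),yv,zv],1))
        print("rotvec",np.round((q.inv()*T).as_rotvec(),4))
E
python3 -m creep '[[0,0,0.132,0,0,-45,0],[0,0,0.132,0,0,-45,0],[0,0,0.132,0,0,0,0],[0,0,0.132,0,0,0,0],[0,0,0.132,0,0,0,0],[0,0,0.132,0,0,0,0],[0,0,0,0,0,0,0]]' 45
python3 -c "
from h import *
plan(.4865,-.1085,.32,-109.5)"
```

```text
clock: 0.8
position: [0.2734, -0.5619, 0.3177]
ee_rot: [0.985, -0.17, -0.0, -0.0]
ft_force: [0.6, 0.4, 0.0]
grip_width: 1.004
t 0.8 pos [ 273.4 -561.9  317.7] F [0.59 0.39 0.03] T [-0.014 -0.02   0.037] w 1.004 q [ 1.01  0.3   0.04  1.32 -0.01  1.53 -0.86]
yaw -109.5506984334052
shift mm in tool [  49.1 -498.5   -2.1]
rotvec [-0.0004  0.0006 -0.0009]
```

```bash

python3 -m creep '[[0,0,0,5,-45,0,0],[0,0,0,5,-45,0,0],[0,0,0,5,-45,0,0],[0,0,0,5,-45,0,0],[0,0,0,5,-45,0,0],[0,0,0,5,-45,0,0],[0,0,0,5,-45,0,0],[0,0,0,5,-45,0,0]]'
python3 -m creep '[[0,0,0,5,-45,0,0],[0,0,0,4,-40,0,0],[0,0,0,0,-30,0,0],[0,0,0,0,-20,0,0],[0,0,0,0,0,0,0],[0,0,0,0,0,0,0]]'
python3 -c "
from h import *
plan(.4865,-.1085,.242,-109.5)
for n in ('side','top'):
    p,d=camera(n); cv2.imwrite('pics/a_%s.png'%n,p)
p=cv2.imread('pics/a_side.png')[140:300,220:420]; cv2.imwrite('pics/a_sidez.png',cv2.resize(p,None,fx=4,fy=3.7))
"
```

```text
clock: 1.6
position: [0.4313, -0.2341, 0.3181]
ee_rot: [0.986, -0.167, 0.0, 0.0]
ft_force: [0.7, -0.4, 0.6]
grip_width: 1.003
clock: 2.2
position: [0.4842, -0.1118, 0.318]
ee_rot: [0.986, -0.167, -0.0, 0.0]
ft_force: [-0.3, -0.1, -0.5]
grip_width: 0.999
t 2.2 pos [ 484.2 -111.8  318. ] F [-0.29 -0.11 -0.47] T [ 0.028 -0.021  0.03 ] w 0.999 q [ 0.51  0.03 -0.38  1.62  0.01  1.49 -1.78]
yaw -109.25627881789082
shift mm in tool [ 1.1 -3.9 76. ]
rotvec [0.0005 0.0002 0.0043]
```

View pics/a_sidez.png

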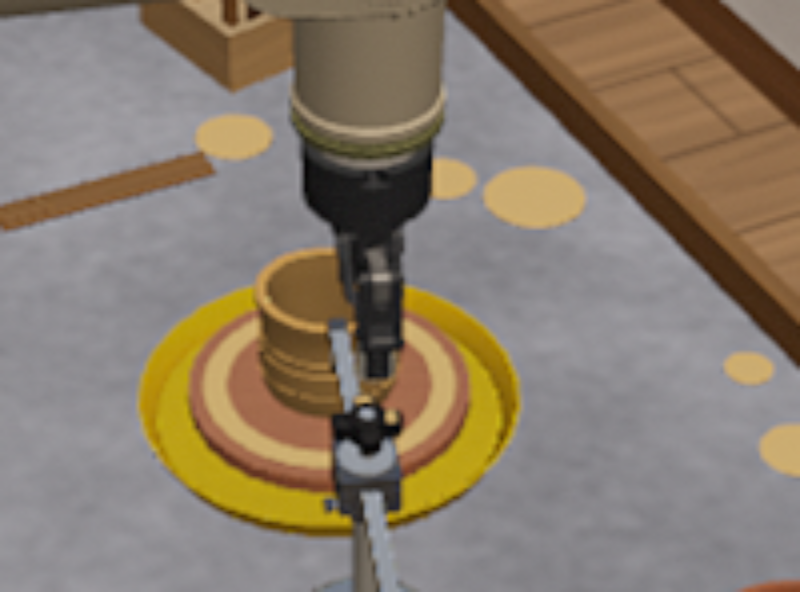

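The gripper hangs over the knob, jaws along the bar. q7 is -1.78, so there is room for the whole half turn. I'll go down.

```bash

python3 -m creep '[[0,0,0.004,1,-4,20,0],[0,0,0,0,0,20,0],[0,0,0,0,0,20,0],[0,0,0,0,0,16,0],[0,0,0,0,0,0,0]]'
python3 -c "
from h import *
plan(.4865,-.1085,.242,-109.5)
for n in ('side','top'):
    p,d=camera(n); cv2.imwrite('pics/b_%s.png'%n,p)
p=cv2.imread('pics/b_side.png')[190:290,250:370]; cv2.imwrite('pics/b_sidez.png',cv2.resize(p,None,fx=6,fy=6))
"
```

```text
clock: 2.8
position: [0.4852, -0.1091, 0.2401]
ee_rot: [0.985, -0.171, -0.002, 0.0]
ft_force: [0.3, -0.3, 0.6]
grip_width: 0.999
t 2.8 pos [ 485.2 -109.1  240.1] F [ 0.28 -0.27  0.61] T [-0.004  0.008  0.004] w 0.999 q [ 0.5   0.07 -0.39  1.75  0.03  1.33 -1.81]
yaw -109.71769035235064
shift mm in tool [ 1.  -1.  -1.9]
rotvec [ 0.0007  0.0036 -0.0038]
```

View pics/b_sidez.png

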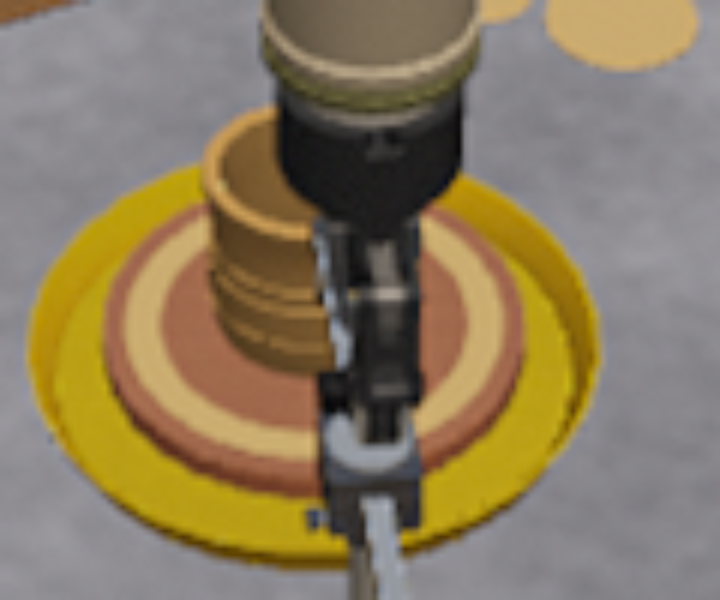

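The near finger is in front of the knob, on its axis in the zoom at about (380,400). I'll centre by 1 mm and close at 45 N.

```bash

python3 -m creep '[[0,0,0,1,-1,-1,80],[0,0,0,0,0,0,255],[0,0,0,0,0,0,255],[0,0,0,0,0,0,255],[0,0,0,0,0,0,255],[0,0,0,0,0,0,255]]' 45
python3 -c "
from h import *
plan(.4865,-.1085,.242,-109.5)
for n in ('side','top'):
    p,d=camera(n); cv2.imwrite('pics/c_%s.png'%n,p)
p=cv2.imread('pics/c_side.png')[190:290,250:370]; cv2.imwrite('pics/c_sidez.png',cv2.resize(p,None,fx=6,fy=6))
"
```

```text
clock: 3.5
position: [0.4891, -0.1078, 0.2453]
ee_rot: [0.985, -0.171, 0.002, 0.0]
ft_force: [0.1, 1.0, 8.9]
grip_width: 0.041
t 3.5 pos [ 489.1 -107.8  245.3] F [0.13 1.04 8.9 ] T [ 0.1   -0.008 -0.003] w 0.041 q [ 0.5   0.07 -0.39  1.74  0.03  1.33 -1.81]
yaw -109.66690603010657
shift mm in tool [-2.3  1.6  3.3]
rotvec [-0.0001 -0.0042 -0.0029]
```

View pics/c_sidez.png

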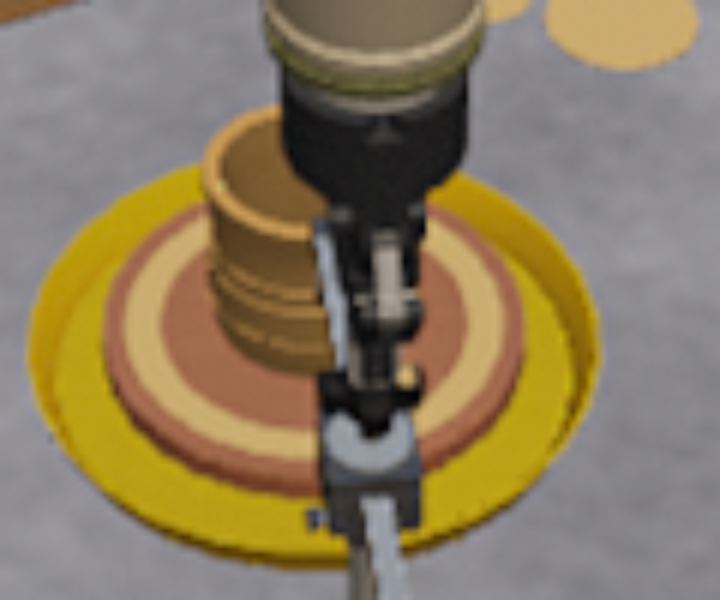

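The fingers shut fully (width 0.041) with 8.9 N upward, so the arms are not between the pads. I'll look more closely before moving.

```bash
python3 -c "
from h import *
import workcell; print([a for a in dir(workcell) if a[0]!='_'], finger_overhang)
p,d=camera('side'); np.save('pics/d_side.npy',d); W=cloud(d,'side')
c=p[225:275,285:345]; cv2.imwrite('pics/d.png',cv2.resize(c,None,fx=12,fy=12,interpolation=cv2.INTER_CUBIC))
np.set_printoptions(linewidth=200)
for v in range(230,272,2): print(v,(W[v,300:326,2]*1000).astype(int))
print('y'); 
for v in range(230,272,2): print(v,(W[v,300:326,1]*1000).astype(int))
"
```

```text
['MotionError', 'camera', 'camera_model', 'finger_overhang', 'get_obs', 'hand_in'] 0.025
230 [140 179 186 190 190 343 343 342 343 359 365 360 361 360 357 358 364 364 342 337 339  39  41  37  34  34]
232 [133 134 183 186 190 329 338 337 336 353 355 356 353 352 353 356 355 356 332 331  39  38  39  42  38  34]
234 [122 127 170 186 187 321 328 329 330 343 349 350 355 350 349 351 346 323 326 320  41  41  41  40  41  36]
236 [115 115 160 190 192 188 322 321 319 318 328 334 347 348 349 347 315 315 319 317  39  34  38  37  36  41]
238 [107 110 154 181 188 189 313 311 312 312 312 310 342 346 342 344 343 312 307  68  40  43  41  40  36  42]
240 [  97   95  144  147  190  188  186  292  302  330  335  334  336  342  344  343  344  342  342  338 1293   42   42   40   40   33]
242 [ 89  88  85  91 187 186 191 294 295 337 339 341 340 339 337 339 341 340 341 340 337  38  37  38  38  36]
244 [ 78  88  83  85 182 189 189 275 305 323 337 335 333 337 335 340 339 338 332 334  42  39  39  41  39  40]
246 [ 76  73  76  77  74 185 186 270 301 318 321 321 318 316 313 312 311 311 310  35  40  37  40  36  36 
[... 3612 characters left out ...]
  49   46  -85  -94  -97 -100 -104 -103 -105 -126 -130 -130 -132 -131 -135 -111 -114 -113 -119   21   18   18   19   18   20   10]
264 [  36   39  -85 -103 -106 -106 -108 -111 -105 -110 -116 -113 -113 -112 -116 -117 -120 -117 -120   18   17   11   10    8    8   12]
266 [  33   31  -85 -105 -111 -112 -110 -112 -115 -115 -121 -119 -120 -122 -125 -124 -124 -122 -126 -126   12    4   13    7   10   10]
268 [  26   19  -85 -103 -115 -117 -114 -118 -124 -123 -124 -122 -127 -129 -127 -127 -129 -132 -131 -131   12    8   10   25   17   16]
270 [   24    19 -1015  -101  -118  -125  -121  -124  -127  -127  -129  -127  -129  -131  -128  -132  -132  -135  -133  -135    21    17    14    16    18    16]
```

View pics/d.png

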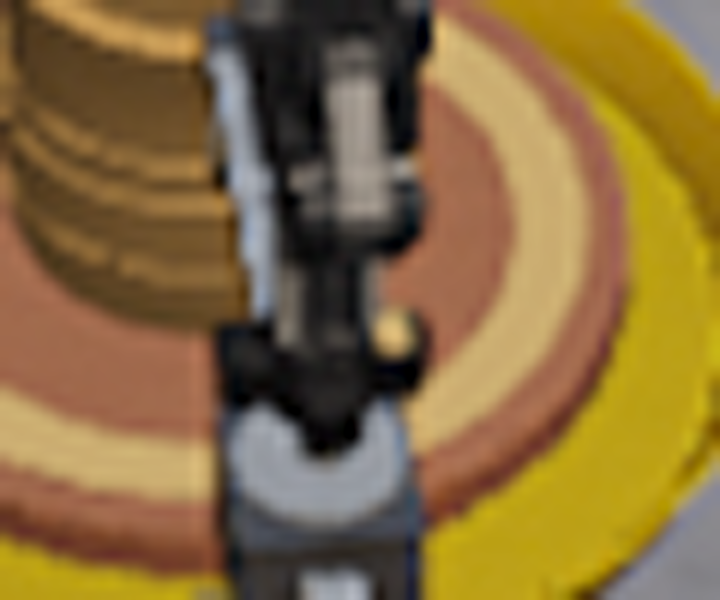

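```bash
python3 -c "
from h import *
d=np.load('pics/side0.npy'); W=cloud(d,'side').reshape(-1,3)
s=(abs(W[:,0]-.273)<.09)&(abs(W[:,1]+.562)<.09)&(W[:,2]>.12)&(W[:,2]<.5); q=W[s]
print(np.sort(q[:,2])[:40].round(3))
low=q[q[:,2]<np.sort(q[:,2])[0]+.03]; print(low.mean(0)); 
qq=q[q[:,2]<.24]; print(len(qq)); r=(qq[:,:2]-[.273,-.562])@np.array([[.4375,.899],[-.899,.4375]]); print('along jaw',np.histogram(r[:,0],bins=12)); 
for lo in np.arange(-.08,.08,.02):
    m=((q[:,:2]-[.273,-.562])@[.4375,-.899]>lo)&((q[:,:2]-[.273,-.562])@[.4375,-.899]<lo+.02); print(round(lo,2),m.sum(),q[m][:,2].min() if m.any() else None)
m=camera_model('side');K=m['camera_matrix']
for P in ([.473,-.148,.217],[.473,-.148,.23],[.473,-.148,.243]):
    c=K@(m['R']@np.array(P)+m['t']); print(P,c[:2]/c[2], ((c[:2]/c[2])-[250,190])*6)
p=cv2.imread('pics/side0.png')[370:470,270:370]; cv2.imwrite('pics/e.png',cv2.resize(p,None,fx=6,fy=6))
"
```

```text
[0.244 0.245 0.246 0.246 0.246 0.246 0.246 0.247 0.247 0.248 0.249 0.249
 0.249 0.249 0.249 0.25  0.25  0.25  0.25  0.25  0.251 0.251 0.251 0.252
 0.253 0.253 0.253 0.254 0.254 0.254 0.254 0.254 0.254 0.255 0.255 0.255
 0.255 0.255 0.255 0.256]
[ 0.26686274 -0.56663781  0.25912545]
0
along jaw (array([0, 0, 0, 0, 0, 0, 0, 0, 0, 0, 0, 0]), array([0.        , 0.08333333, 0.16666667, 0.25      , 0.33333333,
       0.41666667, 0.5       , 0.58333333, 0.66666667, 0.75      ,
       0.83333333, 0.91666667, 1.        ]))
-0.08 108 0.28460149385226463
-0.06 235 0.24421023993809496
-0.04 99 0.3032859368843088
-0.02 279 0.35779304026773867
0.0 483 0.3178167722159593
0.02 1024 0.30190997140316816
0.04 515 0.2457336523016479
0.06 283 0.2918043580966487
[0.473, -0.148, 0.217] [312.41624595 271.92170384] [374.49747569 491.53022304]
[0.473, -0.148, 0.23] [312.46014769 268.44964383] [374.76088614 470.697863  ]
[0.473, -0.148, 0.243] [312.50460627 264.93354512] [375.02763762 449.60127073]
```

View pics/e.png

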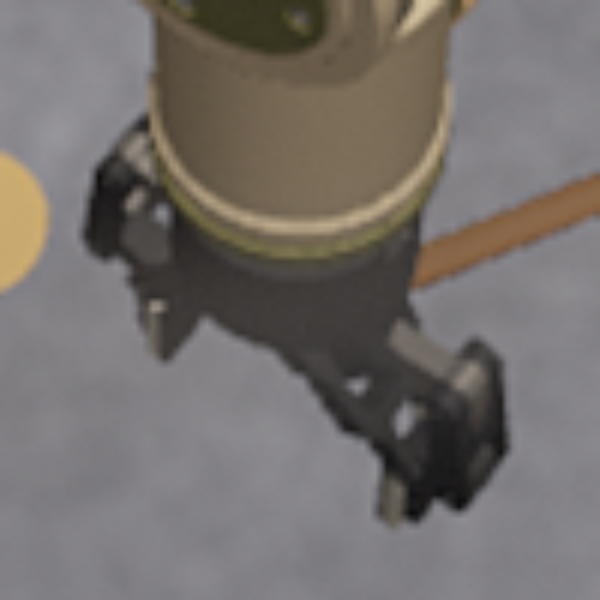

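At the start the open fingertips were at z≈0.245 with the TCP reading 0.228. So the tips are about 28 mm higher than `finger_overhang` implies, and the contact here agrees. I'll check for sideways offsets too.

```bash
python3 -c "
from h import *
d=np.load('pics/side0.npy'); W=cloud(d,'side').reshape(-1,3)
q=R.from_quat([.9745,.2245,-.0002,-.0007]); T=q.inv().apply(W-[.2733,-.5617,.2273])*1e3
s=(abs(T[:,0])<70)&(abs(T[:,1])<80)&(T[:,2]>-75)&(T[:,2]<30)
for lo in range(-75,30,5):
  for sg in(-1,1):
    m=s&(T[:,2]>=lo)&(T[:,2]<lo+5)&(T[:,1]*sg>20); 
    if m.sum()>3: print(lo,sg,m.sum(),'x',np.percentile(T[m,0],[2,50,98]).round(),'y',np.percentile(T[m,1],[2,50,98]).round())
print('now')
d=np.load('pics/d_side.npy'); W=cloud(d,'side').reshape(-1,3); o=get_obs()
T=R.from_quat(o['ee_rot']).inv().apply(W-o['position'])*1e3
s=(abs(T[:,0])<70)&(abs(T[:,1])<70)&(T[:,2]>-75)&(T[:,2]<50)
for lo in range(-75,45,5):
    m=s&(T[:,2]>=lo)&(T[:,2]<lo+5)
    if m.sum()>3: print(lo,m.sum(),'x',np.percentile(T[m,0],[2,50,98]).round(),'y',np.percentile(T[m,1],[2,50,98]).round())
"
```

```text
-75 -1 34 x [-15.  -6.   4.] y [-69. -60. -47.]
-75 1 43 x [-15.  -7.  11.] y [42. 71. 75.]
-70 -1 47 x [-14.  -4.   7.] y [-73. -55. -47.]
-70 1 52 x [-14.  -8.   9.] y [42. 54. 75.]
-65 -1 21 x [-15. -10.   2.] y [-65. -51. -42.]
-65 1 25 x [-15. -11.   1.] y [44. 50. 65.]
-60 -1 7 x [-13. -12.  -7.] y [-60. -54. -45.]
-60 1 6 x [-14. -13.  -8.] y [45. 52. 57.]
-55 -1 6 x [-12. -11.  -9.] y [-47. -43. -41.]
-55 1 4 x [-13. -10.  -6.] y [45. 54. 58.]
-50 -1 8 x [-13. -12.  -7.] y [-47. -43. -41.]
-50 1 10 x [-14. -11.  -7.] y [45. 50. 58.]
-45 -1 6 x [-13. -10.  -6.] y [-52. -44. -42.]
-45 1 12 x [-13.  -9.  -3.] y [46. 53. 57.]
-40 -1 7 x [-13. -10.  -6.] y [-52. -42. -42.]
-40 1 7 x [-12.  -8.  -4.] y [50. 54. 58.]
-35 -1 8 x [-13.  -8.  -1.] y [-47. -43. -41.]
-35 1 9 x [-13. -10.  -7.] y [45. 51. 58.]
-30 -1 14 x [-12.  -8.   2.] y [-55. -42. -41.]
-30 1 13 x [-14.  -9.   1.] y [47. 52. 57.]
-25 -1 11 x [-12.  -7.   6.] y [-52. -42. -41.]
-25 1 4 x [-12. -11.  -7.] y [49. 50. 51.]
-20 -1 7 x [-10.  -3.   5.] y [-44. -42. -41.]
now
-75 17 x [-16.  -5.  16.] y [-3. 19. 51.]
-70 19 x [-16.  -2.  16.] y [10. 17. 47.]
-60 6 x [-12. -10.  -8.] y [14. 31. 40.]
-55 5 x [-11.  -9.  -2.] y [10. 31. 34.]
-35 4 x [-10.   3.   5.] y [ 1. 17. 17.]
-30 12 x [-10.  -2.   8.] y [ 4. 15. 19.]
-25 12 x [-10.   2.  12.] y [-1. 10. 17.]
-20 11 x [-10.   0.  11.] y [ 3. 14. 17.]
-15 14 x [-11.  -4.  10.] y [-4. 11. 14.]
-10 8 x [-9.  1. 10.] y [ 5. 10. 13.]
-5 49 x [-18.  -2.  18.] y [-1. 10. 26.]
0 43 x [-23.  -2.  21.] y [-2. 10. 25.]
5 30 x [-22.  -5.  20.] y [ 2. 11. 27.]
10 16 x [-23.  -3.  18.] y [ 1. 10. 26.]
15 10 x [-21. -10.  16.] y [ 5.  6. 24.]
30 10 x [-18.  -1.  17.] y [-1.  7. 21.]
35 78 x [-20.  -6.  16.] y [-9. 11. 25.]
40 71 x [-21.  -2.  19.] y [-14.  13.  26.]
```

Sideways the fingers are centred; only z is off, by about 29 mm. The true grasp point at 46 mm opening is about 27 mm behind the reported TCP, so the knob grip needs a TCP z of about 0.210 (tips about 0.218, spring top 0.208). I'll lift, open and redo the descent.

```bash

python3 -m creep '[[0,0,0,0,0,-20,255],[0,0,0,0,0,0,0],[0,0,0,0,0,0,0],[0,0,0,0,0,0,0],[0,0,0,0,0,0,0],[0,0,0,0,0,0,0],[0,0,0,0,0,0,0]]'
python3 -c "
from h import *
plan(.4865,-.1085,.210,-109.5)
"
```

```text
clock: 4.35
position: [0.4878, -0.1075, 0.2628]
ee_rot: [0.985, -0.171, -0.0, 0.0]
ft_force: [-1.1, 0.1, -0.3]
grip_width: 0.994
t 4.35 pos [ 487.8 -107.5  262.8] F [-1.09  0.06 -0.25] T [0.011 0.003 0.024] w 0.994 q [ 0.5   0.06 -0.39  1.71  0.02  1.37 -1.81]
yaw -109.66596302869273
shift mm in tool [-0.9  1.4 52.8]
rotvec [ 0.0001  0.0004 -0.0029]
```

```bash

python3 -m creep '[[0,0,0,-1,1,15,0],[0,0,0,0,0,15,0],[0,0,0,0,0,12,0],[0,0,0,0,0,10,0],[0,0,0,0,0,0,0]]'
python3 -m creep '[[0,0,0,0,0,0,70],[0,0,0,0,0,0,90],[0,0,0,0,0,0,255],[0,0,0,0,0,0,255],[0,0,0,0,0,0,255],[0,0,0,0,0,0,255]]' 45
python3 -c "
from h import *
plan(.4865,-.1085,.210,-109.5)
p,d=camera('side'); c=p[225:275,285:345]; cv2.imwrite('pics/f.png',cv2.resize(c,None,fx=12,fy=12,interpolation=cv2.INTER_CUBIC))
"
```

```text
clock: 4.85
position: [0.486, -0.108, 0.2098]
ee_rot: [0.985, -0.171, -0.001, -0.0]
ft_force: [0.1, 0.1, -0.1]
grip_width: 0.997
clock: 5.45
position: [0.4873, -0.1075, 0.2121]
ee_rot: [0.985, -0.17, 0.001, -0.0]
ft_force: [-0.8, 5.1, 5.3]
grip_width: 0.534
t 5.45 pos [ 487.3 -107.5  212.1] F [-0.84  5.06  5.27] T [ 0.566  0.03  -0.052] w 0.534 q [ 0.5   0.09 -0.39  1.79  0.03  1.27 -1.81]
yaw -109.624087542925
shift mm in tool [-0.4  1.2  2.1]
rotvec [-0.0007 -0.0016 -0.0022]
```

View pics/f.png

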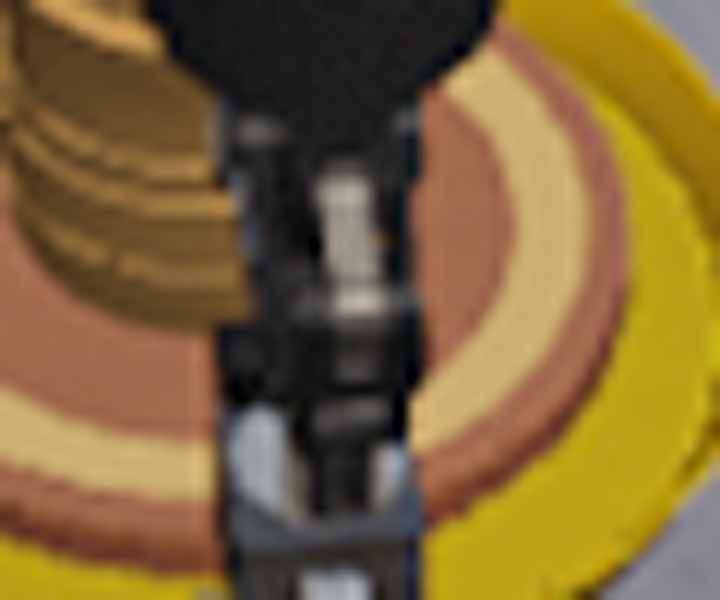

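The knob is gripped (width 0.534 ≈ 45 mm) with slight offset forces. I'll relieve those and twist.

```bash

python3 -m creep '[[0,0,0,0,-1,-2,255],[0,0,0,0,0,0,255]]'
python3 -m creep '[[0,0,-0.14,0,0,0,255],[0,0,-0.14,0,0,0,255],[0,0,-0.14,0,0,0,255]]'
python3 -c "
from h import *
plan(.4865,-.1085,.2121,-109.5)"
```

```text
clock: 5.7
position: [0.4871, -0.1074, 0.2121]
ee_rot: [0.985, -0.171, 0.0, 0.0]
ft_force: [6.1, 0.4, -9.9]
grip_width: 0.53
clock: 6.0
position: [0.487, -0.1077, 0.2122]
ee_rot: [0.999, 0.041, -0.0, 0.0]
ft_force: [4.6, -0.5, -8.0]
grip_width: 0.529
t 6.0 pos [ 487.  -107.7  212.2] F [ 4.58 -0.47 -8.04] T [-0.464 -1.147 -0.094] w 0.529 q [ 0.51  0.09 -0.41  1.79  0.04  1.27 -1.39]
yaw -85.29971801511881
shift mm in tool [-0.6  0.7  0.1]
rotvec [ 0.0005 -0.      0.4224]
```

```bash

python3 -m creep '[[0,0,-0.14,-0.6,0,1,255],[0,0,-0.14,0,0,0,255],[0,0,0,0,0,0,255]]'
python3 -c "
from h import *
plan(.4865,-.1085,.2121,-109.5)
p,d=camera('side'); c=p[225:275,285:345]; cv2.imwrite('pics/g.png',cv2.resize(c,None,fx=12,fy=12,interpolation=cv2.INTER_CUBIC))
"
```

```text
clock: 6.3
position: [0.4872, -0.108, 0.2124]
ee_rot: [0.984, 0.179, 0.001, 0.001]
ft_force: [4.3, -1.0, -1.4]
grip_width: 0.523
t 6.3 pos [ 487.2 -108.   212.4] F [ 4.29 -1.   -1.42] T [-0.506 -1.145 -0.041] w 0.523 q [ 0.53  0.09 -0.42  1.79  0.04  1.27 -1.11]
yaw -69.3368692536388
shift mm in tool [-0.8  0.3  0.3]
rotvec [ 0.0011 -0.0022  0.701 ]
```

View pics/g.png

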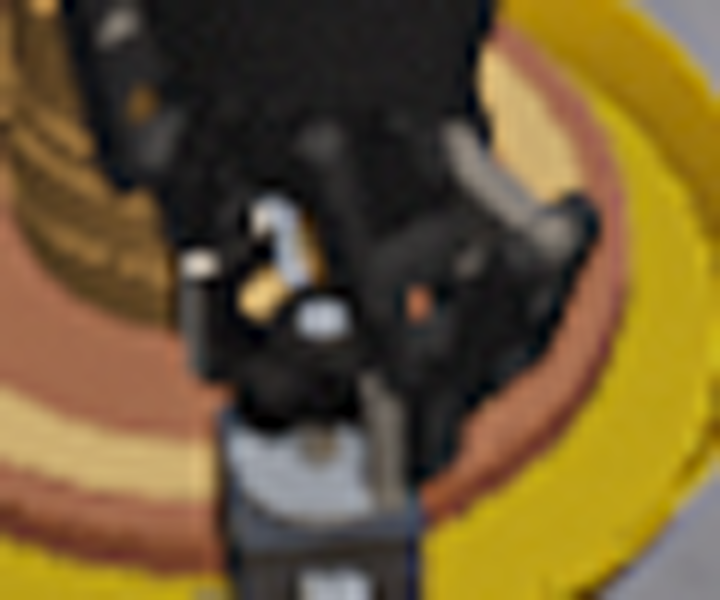

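The width held, and the clay spot moved to the left-rear of the hub at (265,290), where a 40° turned arm should be. So the knob has broken loose and is turning with the grip. I'll back it off to half a turn, following its rise.

```bash

python3 -m creep '[[0,0,-0.14,-0.5,0,-0.1,255],[0,0,-0.14,0,0,-0.1,255],[0,0,-0.14,0,0,-0.1,255],[0,0,-0.14,0,0,-0.1,255],[0,0,-0.14,0,0,-0.1,255],[0,0,-0.14,0,0,-0.1,255]]'
python3 -c "
from h import *
plan(.4865,-.1085,.2121,-109.5)"
python3 -m creep '[[0,0,-0.14,0,0,-0.1,255],[0,0,-0.14,0,0,-0.1,255],[0,0,-0.14,0,0,-0.1,255],[0,0,-0.14,0,0,-0.1,255],[0,0,-0.14,0,0,-0.1,255],[0,0,-0.14,0,0,-0.1,255]]'
python3 -c "
from h import *
plan(.4865,-.1085,.2121,70.5)"

```

```text
clock: 6.95
position: [0.4877, -0.1083, 0.2131]
ee_rot: [0.825, 0.565, 0.001, 0.002]
ft_force: [10.8, -2.1, -5.8]
grip_width: 0.528
t 6.95 pos [ 487.7 -108.3  213.1] F [10.78 -2.05 -5.79] T [-0.644 -2.585 -0.012] w 0.528 q [ 0.56  0.09 -0.46  1.79  0.04  1.27 -0.28]
yaw -21.220610993796907
shift mm in tool [-0.6 -1.   1. ]
rotvec [ 0.0033 -0.0039  1.5408]
clock: 7.55
position: [0.4882, -0.108, 0.2138]
ee_rot: [0.523, 0.852, 0.001, 0.003]
ft_force: [13.3, -1.5, -6.7]
grip_width: 0.532
t 7.55 pos [ 488.2 -108.   213.8] F [13.32 -1.51 -6.7 ] T [-0.28  -3.123 -0.009] w 0.532 q [ 0.6   0.09 -0.5   1.79  0.05  1.27  0.56]
yaw 26.924310914475136
shift mm in tool [ 0.3 -1.7  1.7]
rotvec [ 0.0032  0.0047 -0.7605]
```

Fx on the tool has grown, so the wrist should move +x to centre on the knob axis. I'll correct that and finish the half turn.

```bash

python3 -m creep '[[0,0,0,-0.7,1.3,0.6,255],[0,0,-0.14,0,0,-0.1,255],[0,0,-0.14,0,0,-0.1,255],[0,0,-0.14,0,0,-0.1,255],[0,0,-0.14,0,0,-0.1,255],[0,0,-0.14,0,0,-0.1,255],[0,0,-0.05,0,0,0,255],[0,0,0,0,0,0,255]]'
python3 -c "
from h import *
plan(.4865,-.1085,.2121,70.5)
p,d=camera('side'); c=p[225:275,285:345]; cv2.imwrite('pics/i.png',cv2.resize(c,None,fx=12,fy=12,interpolation=cv2.INTER_CUBIC))
"

```

```text
clock: 8.35
position: [0.4886, -0.1076, 0.2143]
ee_rot: [0.177, 0.984, 0.0, 0.002]
ft_force: [5.5, -0.2, 4.8]
grip_width: 0.53
t 8.35 pos [ 488.6 -107.6  214.3] F [ 5.49 -0.21  4.77] T [ 0.214 -1.232  0.053] w 0.53 q [ 0.63  0.1  -0.53  1.78  0.05  1.27  1.3 ]
yaw 69.61263635093398
shift mm in tool [ 1.7 -1.6  2.2]
rotvec [ 0.0006  0.0032 -0.0155]
```

View pics/i.png

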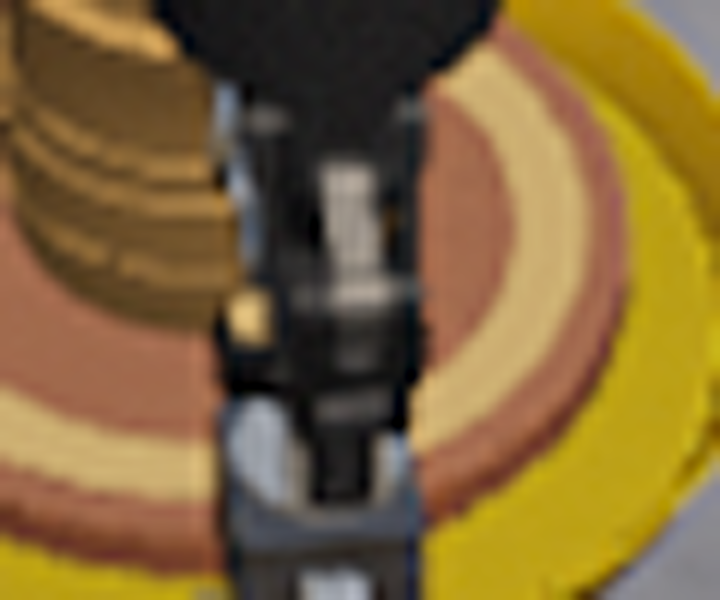

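The clay spot now shows on the opposite arm at (250,315): half a turn done (179°). I'll release, rise, and turn the jaws across the bar for the lug.

```bash

python3 -m creep '[[0,0,0,0,0,0,0],[0,0,0,0,0,0,0],[0,0,0,0,0,0,0],[0,0,0,0,0,0,0],[0,0,0,0,0,-20,0],[0,0,0,0,0,-40,0],[0,0,0.14,0,0,0,0],[0,0,0.14,0,0,0,0]]'
python3 -m creep '[[0,0,0.14,0,0,0,0],[0,0,0.14,0,0,0,0],[0,0,0.14,0,0,0,0],[0,0,0.14,0,0,0,0],[0,0,0.14,0,0,0,0],[0,0,0.14,0,0,0,0],[0,0,0.14,0,0,0,0],[0,0,0.14,0,0,0,0]]'
python3 -m creep '[[0,0,0.14,0,0,0,0],[0,0,0,0,0,0,0]]'
python3 -c "
from h import *
p,d=camera('top'); cv2.imwrite('pics/j.png',cv2.resize(p[215:325,240:440],None,fx=4,fy=4))
plan(.4445,-.2332,.181,-19)"

```

```text
clock: 9.2
position: [0.4878, -0.1075, 0.2743]
ee_rot: [0.315, 0.949, -0.0, 0.001]
ft_force: [-0.3, -0.6, -1.4]
grip_width: 1.0
clock: 10.0
position: [0.4872, -0.1074, 0.273]
ee_rot: [0.771, 0.637, -0.0, -0.0]
ft_force: [-0.5, 0.2, -1.0]
grip_width: 1.001
clock: 10.2
position: [0.4872, -0.1074, 0.273]
ee_rot: [0.813, 0.583, -0.0, -0.0]
ft_force: [-0.2, 0.3, 0.0]
grip_width: 1.003
t 10.25 pos [ 487.2 -107.4  273.1] F [-0.   -0.35  0.4 ] T [ 0.035  0.047 -0.025] w 1.001 q [ 0.59  0.06 -0.48  1.69  0.03  1.39 -0.22]
yaw -18.410010430598764
shift mm in tool [-132.8   -0.8   92.1]
rotvec [-0.0003  0.0002  0.0103]
```

View pics/j.png

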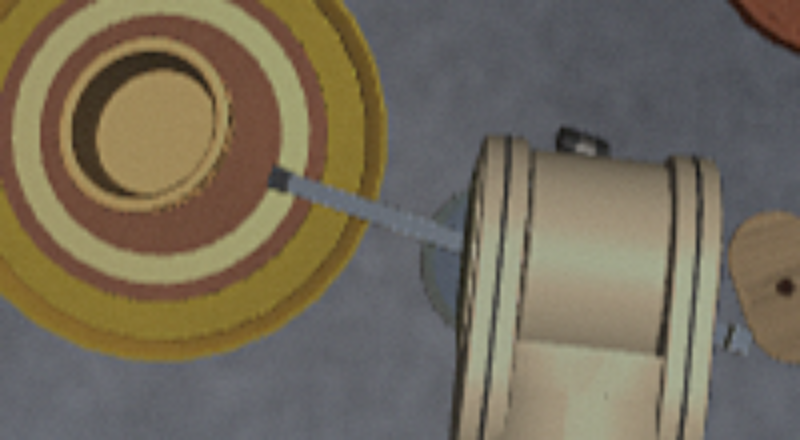

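The bar end at (281,178), the pot and the lug at (738,340) are unmoved. Next, over to the lug and down.

```bash

python3 -m creep '[[0,0,0.01,-33,0,0,0],[0,0,0,-33,0,0,0],[0,0,0,-33,0,0,0],[0,0,0,-33,-1,0,0],[0,0,0,0,0,20,0],[0,0,0,0,0,20,0],[0,0,0,0,0,15,0],[0,0,0,0,0,0,0]]'
python3 -c "
from h import *
plan(.4445,-.2332,.181,-19)
for n,b in (('side',(slice(240,330),slice(270,390))),('top',(slice(270,340),slice(360,460)))):
    p,d=camera(n); cv2.imwrite('pics/k_%s.png'%n,cv2.resize(p[b],None,fx=6,fy=6,interpolation=cv2.INTER_CUBIC))
"

```

```text
clock: 11.05
position: [0.4423, -0.2315, 0.2163]
ee_rot: [0.814, 0.581, -0.001, -0.002]
ft_force: [-0.6, 0.1, 0.5]
grip_width: 0.999
t 11.05 pos [ 442.3 -231.5  216.3] F [-0.64  0.09  0.5 ] T [ 0.02  -0.065  0.001] w 0.999 q [ 0.74  0.09 -0.36  1.78  0.03  1.28  0.04]
yaw -18.92845469724416
shift mm in tool [-0.9  2.7 35.2]
rotvec [-0.0035 -0.0006  0.0012]
```

View pics/k_side.png

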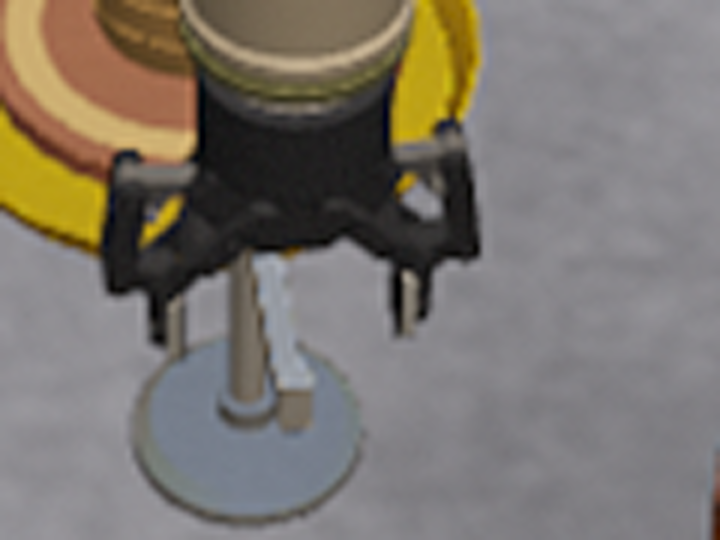

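View pics/k_top.png

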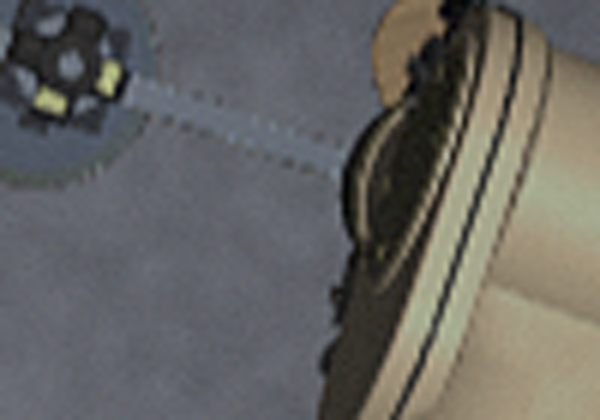

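The top view shows the knob half a turn round, with the clay spots on the opposite side at (50,100) and (110,78). In the side view the lug is between the open fingers, at about (295,400). Down, and pinch at 20 N.

```bash

python3 -m creep '[[0,0,0,-1,2.5,15,0],[0,0,0,0,0,15,0],[0,0,0,0,0,5,0],[0,0,0,0,0,0,100],[0,0,0,0,0,0,160],[0,0,0,0,0,0,255],[0,0,0,0,0,0,255],[0,0,0,0,0,0,255]]' 20
python3 -c "
from h import *
plan(.4445,-.2332,.181,-19)
p,d=camera('side'); cv2.imwrite('pics/l.png',cv2.resize(p[240:330,270:390],None,fx=6,fy=6,interpolation=cv2.INTER_CUBIC))"

```

```text
clock: 11.95
position: [0.445, -0.2336, 0.1835]
ee_rot: [0.815, 0.58, -0.0, -0.0]
ft_force: [-16.4, 5.8, 14.1]
grip_width: 0.161
t 11.95 pos [ 445.  -233.6  183.5] F [-16.44   5.8   14.11] T [ 1.379  3.222 -0.02 ] w 0.161 q [ 0.73  0.12 -0.36  1.82  0.04  1.21  0.02]
yaw -19.138147195243416
shift mm in tool [ 0.2 -0.6  2.5]
rotvec [-0.0009  0.0002 -0.0024]
```

View pics/l.png

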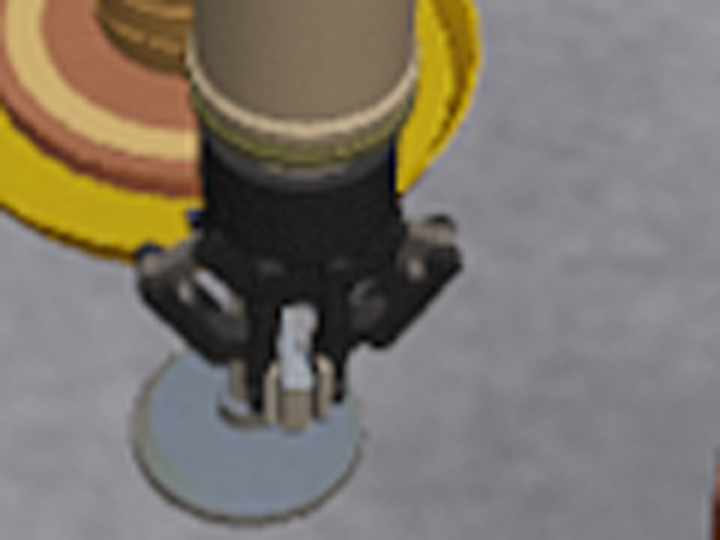

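The lug is pinched (13.7 mm). I'll relieve the cross-bar and vertical preload, then read the axial force.

```bash
cat >> h.py <<'E'
def st(n=1):
    o=get_obs(); q=R.from_quat(o["ee_rot"]); d=np.array([np.cos(np.radians(71)),np.sin(np.radians(71)),0]); p=np.array(o["position"])
    print("t",round(float(o["clock"]),2),"along",round(float((p-[.4445,-.2332,0])@d*1e3),2),"Ftool",q.inv().apply(o["ft_force"]).round(2),"Faxial",round(float(np.array(o["ft_force"])@d),2),"T",np.round(o["torque"],2))
E
python3 -m creep '[[0,0,0,0,-1,-1,255],[0,0,0,0,-1,-0.8,255],[0,0,0,0,0,0,255]]'
python3 -c "
from h import *
st()"
```

```text
clock: 12.3
position: [0.4446, -0.2334, 0.1841]
ee_rot: [0.815, 0.58, 0.001, 0.001]
ft_force: [10.7, -6.2, -15.1]
grip_width: 0.154
t 12.3 along -0.13 Ftool [-2.31 12.11 15.14] Faxial -2.33 T [-1.01 -2.2   0.03]
```

```bash

python3 -m creep '[[0,0,0,0,0.8,0.9,255],[0,0,0,2,0,0,255],[0,0,0,3,0,0,255],[0,0,0,3,0,0,255],[0,0,0,0,0,0,255],[0,0,0,0,0,0,255]]'
python3 -c "
from h import *
st()
p,d=camera('side'); cv2.imwrite('pics/m.png',cv2.resize(p[190:290,250:370],None,fx=6,fy=6))"
```

```text
clock: 12.9
position: [0.4476, -0.2251, 0.1839]
ee_rot: [0.815, 0.58, 0.0, 0.0]
ft_force: [5.8, -0.3, -6.6]
grip_width: 0.158
t 12.9 along 8.63 Ftool [1.66 5.58 6.6 ] Faxial 1.65 T [-0.15 -1.05 -0.  ]
```

View pics/m.png

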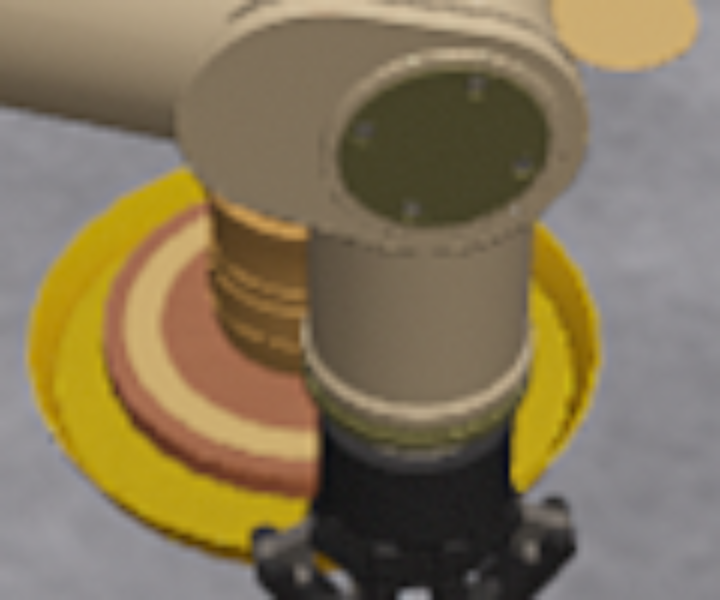

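```bash

python3 -m creep '[[0,0,0,0,0.4,0.4,255],[0,0,0,2,0,0,255],[0,0,0,2,0,0,255],[0,0,0,0,0,0,255],[0,0,0,0,0,0,255]]'
python3 -c "
from h import *
st()
p,d=camera('top'); np.save('pics/n.npy',d); cv2.imwrite('pics/n.png',cv2.resize(p[225:295,250:350],None,fx=8,fy=8,interpolation=cv2.INTER_CUBIC))
W=cloud(d,'top')[225:295,250:350].reshape(-1,3); dd=np.array([.3256,.9455]); s=(W[:,2]>.18)&(W[:,2]<.2)
print('front',np.sort(((W[s][:,:2]-[.4865,-.1085])@dd))[-6:])"
```

```text
clock: 13.45
position: [0.4488, -0.2217, 0.1838]
ee_rot: [0.815, 0.58, 0.0, -0.0]
ft_force: [1.1, 0.6, -2.3]
grip_width: 0.155
t 13.45 along 12.23 Ftool [0.9  0.86 2.32] Faxial 0.9 T [ 0.15 -0.15  0.07]
front [0.16717243 0.16780848 0.16815461 0.16860169 0.1686779  0.1696147 ]
```

View pics/n.png

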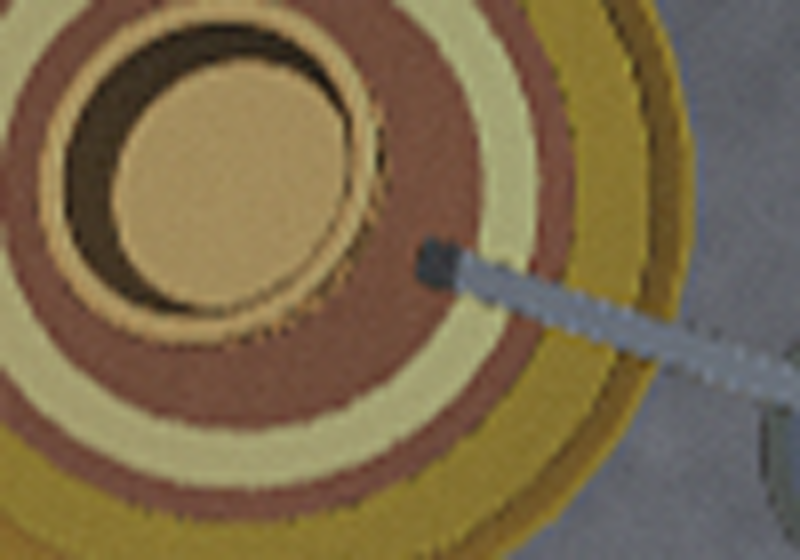

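The bar slides freely. It has moved 12 mm, and the dark front block at (437,262) is still well short of the rim at about (375,215). 8 mm more, then 1 mm steps.

```bash

S='from h import *
st()'
python3 -m creep '[[0,0,0,2,0,0.2,255],[0,0,0,2,0,0,255],[0,0,0,2,0,0,255],[0,0,0,2,0,0,255],[0,0,0,0,0,0,255],[0,0,0,0,0,0,255]]' >/dev/null; python3 -c "$S"
python3 -m creep '[[0,0,0,1,0,0,255],[0,0,0,0,0,0,255],[0,0,0,0,0,0,255]]'>/dev/null; python3 -c "$S"
python3 -m creep '[[0,0,0,1,0,0,255],[0,0,0,0,0,0,255],[0,0,0,0,0,0,255]]'>/dev/null; python3 -c "$S"
python3 -c "
from h import *
p,d=camera('top'); cv2.imwrite('pics/o.png',cv2.resize(p[225:295,250:350],None,fx=8,fy=8,interpolation=cv2.INTER_CUBIC))"
```

```text
t 14.1 along 20.4 Ftool [ 1.41 -2.43 -5.35] Faxial 1.42 T [0.41 0.5  0.02]
t 14.4 along 20.88 Ftool [-0.89 -1.5  -5.51] Faxial -0.88 T [ 0.09  0.56 -0.01]
t 14.7 along 21.81 Ftool [-1.04 -2.06 -5.03] Faxial -1.04 T [0.07 0.55 0.02]
```

View pics/o.png

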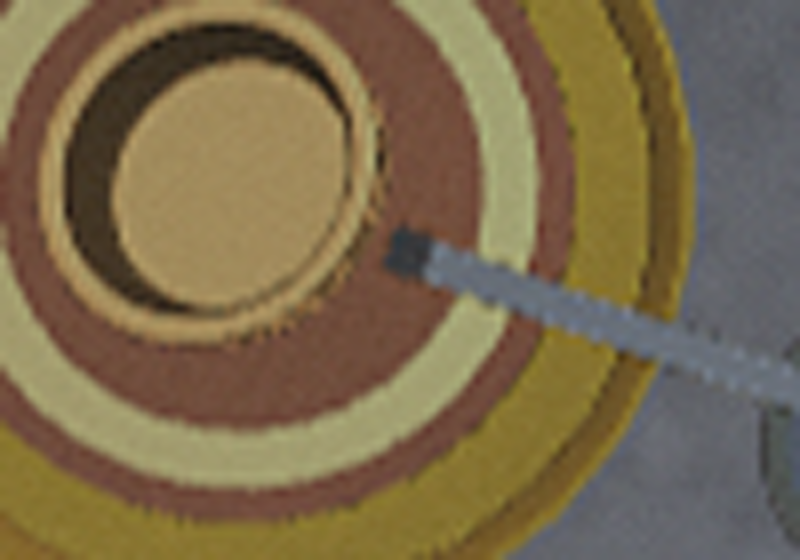

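The block at (388,245) is still short of the rim at about (368,232), and parallax makes the true gap larger. Continuing in 1 mm steps while watching the axial force.

```bash

S='from h import *
st()'
python3 -m creep '[[0,0,0,1,-0.1,-0.3,255],[0,0,0,0,0,0,255],[0,0,0,1,0,0,255],[0,0,0,0,0,0,255],[0,0,0,0,0,0,255]]' >/dev/null; python3 -c "$S"
python3 -m creep '[[0,0,0,1,0,0,255],[0,0,0,0,0,0,255],[0,0,0,0,0,0,255]]'>/dev/null; python3 -c "$S"
python3 -m creep '[[0,0,0,1,0,0,255],[0,0,0,0,0,0,255],[0,0,0,0,0,0,255]]'>/dev/null; python3 -c "$S"
python3 -m creep '[[0,0,0,1,0,0,255],[0,0,0,0,0,0,255],[0,0,0,0,0,0,255]]'>/dev/null; python3 -c "$S"
```

```text
t 15.25 along 24.08 Ftool [-0.71 -0.59 -1.27] Faxial -0.71 T [-0.06  0.15 -0.01]
t 15.55 along 25.04 Ftool [ 0.03 -0.61 -1.64] Faxial 0.03 T [-0.13 -0.   -0.  ]
t 15.85 along 26.01 Ftool [-0.7   2.04 -0.17] Faxial -0.7 T [-0.06 -0.1  -0.02]
t 16.15 along 27.03 Ftool [-0.82  0.64 -0.27] Faxial -0.82 T [-0.14 -0.08  0.03]
```

```bash

S='from h import *
st()'
python3 -m creep '[[0,0,0,0.7,0,0,255],[0,0,0,0,0,0,255],[0,0,0,0,0,0,255]]'>/dev/null; python3 -c "$S"
python3 -m creep '[[0,0,0,0.7,0,0,255],[0,0,0,0,0,0,255],[0,0,0,0,0,0,255]]'>/dev/null; python3 -c "$S"
python3 -m creep '[[0,0,0,0.7,0,0,255],[0,0,0,0,0,0,255],[0,0,0,0,0,0,255]]'>/dev/null; python3 -c "$S
p,d=camera('top'); cv2.imwrite('pics/p.png',cv2.resize(p[225:295,250:350],None,fx=8,fy=8,interpolation=cv2.INTER_CUBIC))"
```

```text
t 16.45 along 27.63 Ftool [-0.74  2.2   0.65] Faxial -0.75 T [-0.2  -0.13 -0.02]
t 16.75 along 28.39 Ftool [-1.3   1.31 -0.76] Faxial -1.31 T [-0.21 -0.15  0.03]
t 17.05 along 29.08 Ftool [-0.36  1.47  0.45] Faxial -0.36 T [-0.18 -0.12 -0.03]
```

View pics/p.png

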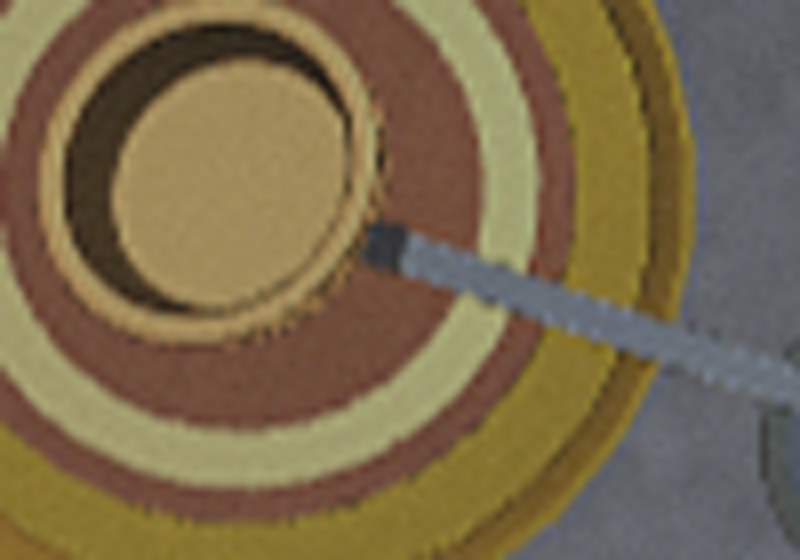

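The block at (368,243) is near the rim's apparent edge, but no contact force has built up yet. Keep going.

```bash

S='from h import *
st()'
for i in 1; do
python3 -m creep '[[0,0,0,0.7,0,0,255],[0,0,0,0,0,0,255],[0,0,0,0,0,0,255]]'>/dev/null; python3 -c "$S"
python3 -m creep '[[0,0,0,0.7,0,0,255],[0,0,0,0,0,0,255],[0,0,0,0,0,0,255]]'>/dev/null; python3 -c "$S"
python3 -m creep '[[0,0,0,0.7,0,0,255],[0,0,0,0,0,0,255],[0,0,0,0,0,0,255]]'>/dev/null; python3 -c "$S"
done
```

```text
t 17.4 along 29.75 Ftool [-0.69  1.76  0.48] Faxial -0.7 T [-0.18 -0.1   0.02]
t 17.7 along 30.47 Ftool [-0.44  0.74 -0.32] Faxial -0.45 T [-0.22 -0.17  0.02]
t 18.0 along 31.19 Ftool [-0.91  0.81 -0.09] Faxial -0.91 T [-0.19 -0.21  0.02]
```

```bash

S='from h import *
st()'
python3 -m creep '[[0,0,0,0.7,0,0,255],[0,0,0,0,0,0,255],[0,0,0,0,0,0,255]]'>/dev/null; python3 -c "$S"
python3 -m creep '[[0,0,0,0.7,0,0,255],[0,0,0,0,0,0,255],[0,0,0,0,0,0,255]]'>/dev/null; python3 -c "$S
for n,b in (('top',(slice(225,295),slice(250,350))),('side',(slice(190,290),slice(250,370)))):
    p,d=camera(n); np.save('pics/q_%s.npy'%n,d); cv2.imwrite('pics/q_%s.png'%n,cv2.resize(p[b],None,fx=7,fy=7,interpolation=cv2.INTER_CUBIC)[:600,:800])
W=cloud(np.load('pics/q_top.npy'),'top')[200:300,240:340].reshape(-1,3); dd=np.array([.3256,.9455]); s=(W[:,2]>.18)&(W[:,2]<.2)
print('front',np.sort(((W[s][:,:2]-[.4865,-.1085])@dd))[-6:])
P=W[(W[:,2]>.139)&(W[:,2]<.152)]; e=(P[:,:2]-[.4865,-.1085]); a=e@dd; l=e@[-dd[1],dd[0]]; m=abs(l)<.012; print('rim near edge',np.sort(a[m])[:8]);
from scipy.optimize import least_squares
g=least_squares(lambda a:np.hypot(P[:,0]-a[0],P[:,1]-a[1])-a[2],[.57,.12,.05],loss='soft_l1',f_scale=.003); print('rim',g.x)
"
```

```text
t 18.3 along 31.87 Ftool [0.56 0.84 0.66] Faxial 0.56 T [-0.2  -0.12  0.02]
t 18.6 along 32.55 Ftool [-0.54  1.49  0.38] Faxial -0.54 T [-0.22 -0.13  0.06]
front [0.18752831 0.18789857 0.18802085 0.18879818 0.18885794 0.19005189]
rim near edge [0.1932551  0.19383684 0.1940535  0.1943176  0.19448423 0.19487357
 0.19516313 0.19517089]
rim [0.56964846 0.11904077 0.04871861]
```

View pics/q_top.png

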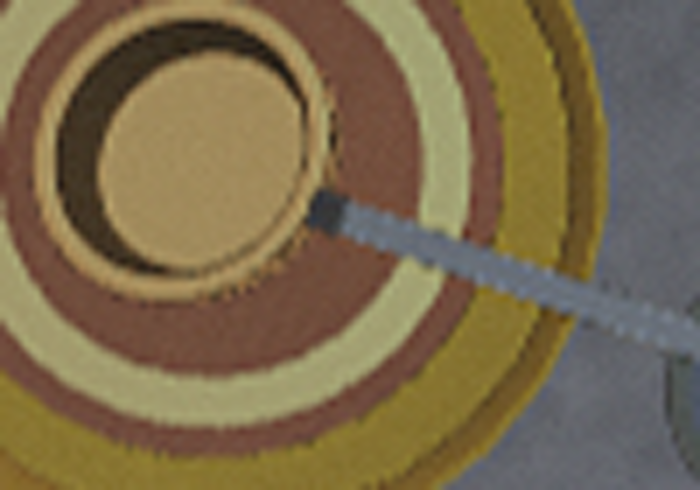

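The rim fit is unchanged: the pot still stands at (0.5696, 0.119). The front block is at 0.189 and the rim edge at about 0.192 along the bar, so contact is close. 0.5 mm steps now.

```bash

S='from h import *
st()'
python3 -m creep '[[0,0,0,0.5,0,0,255],[0,0,0,0,0,0,255],[0,0,0,0,0,0,255]]'>/dev/null; python3 -c "$S"
python3 -m creep '[[0,0,0,0.5,0,0,255],[0,0,0,0,0,0,255],[0,0,0,0,0,0,255]]'>/dev/null; python3 -c "$S"
python3 -m creep '[[0,0,0,0.5,0,0,255],[0,0,0,0,0,0,255],[0,0,0,0,0,0,255]]'>/dev/null; python3 -c "$S"
python3 -m creep '[[0,0,0,0.5,0,0,255],[0,0,0,0,0,0,255],[0,0,0,0,0,0,255]]'>/dev/null; python3 -c "$S"
```

```text
t 19.0 along 33.03 Ftool [-0.07  1.69 -0.36] Faxial -0.07 T [-0.25 -0.14  0.02]
t 19.3 along 33.53 Ftool [-0.39  1.52 -0.04] Faxial -0.39 T [-0.27 -0.17  0.03]
t 19.6 along 34.04 Ftool [-1.5   1.34  0.75] Faxial -1.5 T [-0.23 -0.16 -0.02]
t 19.9 along 34.56 Ftool [-0.25  0.48  0.15] Faxial -0.25 T [-0.23 -0.12  0.01]
```

The torque about x is far less noisy, with a lever of about 0.19 m: Tx ≈ -0.23 is sliding friction of about 1.2 N. I'll use that as the touch signal.

```bash

cat >> h.py <<'E'
def tq():
    o=get_obs(); t=np.array(o["torque"]); d=np.array([np.cos(np.radians(71)),np.sin(np.radians(71)),0]); n=np.cross([0,0,1],d)
    p=np.array(o["position"]); print("t",round(float(o["clock"]),2),"along",round(float((p-[.4445,-.2332,0])@d*1e3),2),"F from torque",round(float(t@n/.19),2),"F",round(float(np.array(o["ft_force"])@d),2))
E
S='from h import *
tq()'
python3 -m creep '[[0,0,0,0.5,0,0,255],[0,0,0,0,0,0,255],[0,0,0,0,0,0,255]]'>/dev/null; python3 -c "$S"
python3 -m creep '[[0,0,0,0.5,0,0,255],[0,0,0,0,0,0,255],[0,0,0,0,0,0,255]]'>/dev/null; python3 -c "$S"
python3 -m creep '[[0,0,0,0.5,0,0,255],[0,0,0,0,0,0,255],[0,0,0,0,0,0,255]]'>/dev/null; python3 -c "$S"
```

```text
t 20.2 along 35.06 F from torque 0.88 F -1.35
t 20.5 along 35.54 F from torque 1.09 F -0.49
t 20.8 along 36.06 F from torque 0.9 F -0.78
```

```bash

S='from h import *
tq()'
python3 -m creep '[[0,0,0,0.5,0,0,255],[0,0,0,0,0,0,255],[0,0,0,0,0,0,255]]'>/dev/null; python3 -c "$S"
python3 -m creep '[[0,0,0,0.5,0,0,255],[0,0,0,0,0,0,255],[0,0,0,0,0,0,255]]'>/dev/null; python3 -c "$S"
python3 -m creep '[[0,0,0,0.5,0,0,255],[0,0,0,0,0,0,255],[0,0,0,0,0,0,255]]'>/dev/null; python3 -c "$S
p,d=camera('top'); W=cloud(d,'top')[200:300,240:340].reshape(-1,3); cv2.imwrite('pics/r.png',cv2.resize(p[225:295,250:350],None,fx=8,fy=8,interpolation=cv2.INTER_CUBIC))
P=W[(W[:,2]>.139)&(W[:,2]<.152)]
from scipy.optimize import least_squares
g=least_squares(lambda a:np.hypot(P[:,0]-a[0],P[:,1]-a[1])-a[2],[.57,.12,.05],loss='soft_l1',f_scale=.003); print('rim',g.x)"
```

```text
t 21.1 along 36.55 F from torque 1.0 F -1.0
t 21.4 along 37.0 F from torque 1.07 F -1.26
t 21.7 along 37.41 F from torque 1.67 F -2.37
rim [0.5696828  0.11890688 0.04858304]
```

View pics/r.png

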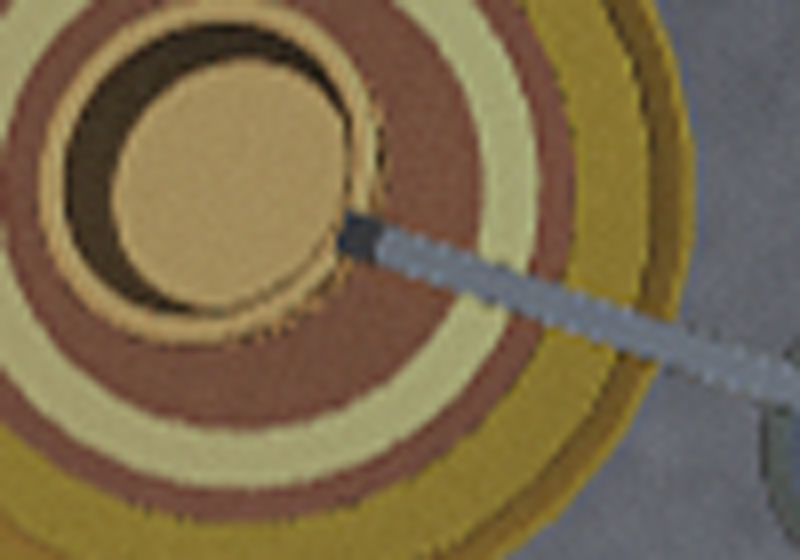

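The force rises by about 0.7-1 N at 37.4 mm, and the block now overlaps the rim's edge at about (350,228). The pot has not moved. One more small step should confirm the contact slope.

```bash

S='from h import *
tq()'
python3 -m creep '[[0,0,0,0.4,0,0,255],[0,0,0,0,0,0,255],[0,0,0,0,0,0,255]]'>/dev/null; python3 -c "$S"
python3 -m creep '[[0,0,0,0,0,0,255],[0,0,0,0,0,0,255]]'>/dev/null; python3 -c "$S"
```

```text
t 22.05 along 37.76 F from torque 2.62 F -2.24
t 22.25 along 37.79 F from torque 2.71 F -1.76
```

Slope about 2.6 N/mm, so contact is confirmed, with roughly 1.6 N on the rim. I'll release the lug, rise and return to the knob.

```bash

python3 -m creep '[[0,0,0,0,0,0,120],[0,0,0,0,0,0,60],[0,0,0,0,0,0,0],[0,0,0,0,0,0,0],[0,0,0,0,0,0,0],[0,0,0,0,0,-25,0],[0,0,0,0,0,-35,0],[0,0,0,0,0,-32,0]]'
python3 -c "
from h import *
p,d=camera('top'); np.save('pics/s.npy',d); W=cloud(d,'top')[200:300,240:340].reshape(-1,3); cv2.imwrite('pics/s.png',cv2.resize(p[225:295,250:350],None,fx=8,fy=8,interpolation=cv2.INTER_CUBIC))
dd=np.array([.3256,.9455]); s=(W[:,2]>.18)&(W[:,2]<.2)
print('front',np.sort(((W[s][:,:2]-[.4865,-.1085])@dd))[-6:])
plan(.4886,-.1076,.2135,70)"
```

```text
clock: 23.05
position: [0.457, -0.1973, 0.2771]
ee_rot: [0.815, 0.58, -0.0, -0.0]
ft_force: [-0.5, -0.2, 0.1]
grip_width: 0.999
front [0.19230948 0.19280483 0.1930914  0.19357198 0.1940456  0.19448927]
t 23.1 pos [ 458.8 -197.9  282.6] F [0.47 0.08 5.02] T [ 0.004 -0.046  0.032] w 0.998 q [ 0.7   0.05 -0.39  1.69  0.02  1.41 -0.03]
yaw -19.126676966904967
shift mm in tool [95.1 -1.9 69. ]
rotvec [ 0.0049  0.0059 -1.5555]
```

View pics/s.png

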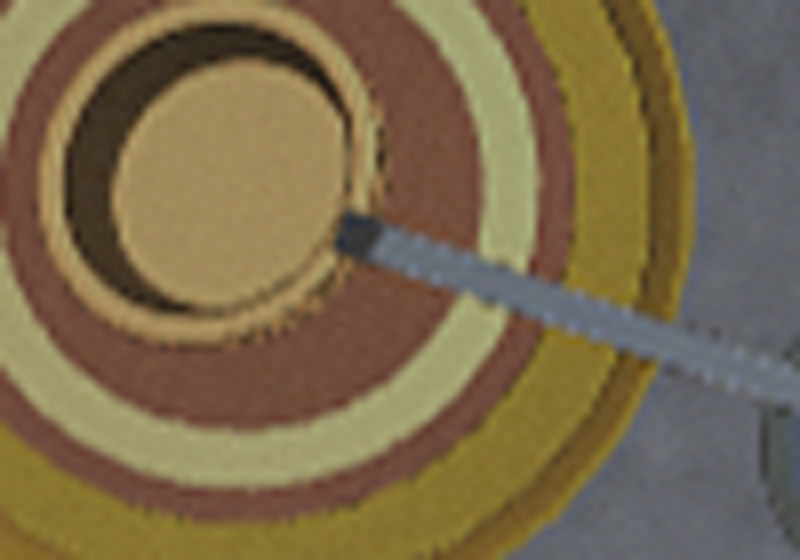

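The bar stayed put with the ball at the rim. Turn the jaws and move over the knob.

```bash

python3 -m creep '[[0,0,0,30,0,0,0],[0,0,0,30,-1,0,0],[0,0,0,30,-1,0,0],[0,0,-0.14,5,0,0,0],[0,0,-0.14,0,0,0,0],[0,0,-0.14,0,0,0,0],[0,0,-0.14,0,0,0,0],[0,0,-0.14,0,0,0,0]]'
python3 -m creep '[[0,0,-0.14,0,0,0,0],[0,0,-0.14,0,0,0,0],[0,0,-0.14,0,0,0,0],[0,0,-0.14,0,0,0,0],[0,0,-0.14,0,0,0,0],[0,0,-0.14,0,0,0,0],[0,0,-0.015,0,0,0,0],[0,0,0,0,0,0,0]]'
python3 -c "
from h import *
plan(.4886,-.1076,.2135,70)"
```

```text
clock: 23.9
position: [0.4864, -0.107, 0.2756]
ee_rot: [0.564, 0.826, 0.0, -0.0]
ft_force: [0.1, 0.2, 0.9]
grip_width: 0.997
clock: 24.7
position: [0.4863, -0.1071, 0.2757]
ee_rot: [0.176, 0.984, -0.0, 0.0]
ft_force: [-0.2, 0.5, -0.1]
grip_width: 1.001
t 24.7 pos [ 486.3 -107.1  275.7] F [-0.17  0.47 -0.13] T [-0.041 -0.028  0.022] w 1.001 q [ 0.63  0.06 -0.53  1.69  0.03  1.4   1.32]
yaw 69.76901842827982
shift mm in tool [-2.3  0.3 62.2]
rotvec [-0.      0.0001 -0.004 ]
```

```bash

python3 -m creep '[[0,0,0,-2.3,0,18,0],[0,0,0,0,0,18,0],[0,0,0,0,0,15,0],[0,0,0,0,0,11,0],[0,0,0,0,0,0,0]]'
python3 -c "
from h import *
plan(.4886,-.1076,.2135,70)"
python3 -m creep '[[0,0,0,0,0,0,70],[0,0,0,0,0,0,90],[0,0,0,0,0,0,255],[0,0,0,0,0,0,255],[0,0,0,0,0,0,255],[0,0,0,0,0,0,255]]' 45
python3 -c "
from h import *
plan(.4886,-.1076,.2135,70)"
```

```text
clock: 25.2
position: [0.4878, -0.1078, 0.2125]
ee_rot: [0.175, 0.985, 0.0, -0.001]
ft_force: [-0.1, 0.1, -0.9]
grip_width: 0.998
t 25.2 pos [ 487.8 -107.8  212.5] F [-0.11  0.15 -0.9 ] T [0.004 0.027 0.002] w 0.998 q [ 0.63  0.1  -0.53  1.78  0.05  1.27  1.3 ]
yaw 69.84654342492098
shift mm in tool [-0.7  0.4 -1. ]
rotvec [-0.0002 -0.0022 -0.0027]
clock: 25.8
position: [0.489, -0.1079, 0.2148]
ee_rot: [0.174, 0.985, -0.0, 0.001]
ft_force: [-1.1, 0.1, 6.4]
grip_width: 0.526
t 25.8 pos [ 489.  -107.9  214.8] F [-1.06  0.1   6.44] T [0.095 0.198 0.02 ] w 0.526 q [ 0.63  0.1  -0.53  1.78  0.05  1.27  1.31]
yaw 69.94765398000867
shift mm in tool [0.5 0.1 1.3]
rotvec [ 0.0001  0.0017 -0.0009]
```

Good grip. Screw down clockwise, following the descent.

```bash

python3 -m creep '[[0,0,0.14,0,0,-0.3,255],[0,0,0.14,0,0,0.1,255],[0,0,0.14,0,0,0.1,255],[0,0,0.14,0,0,0.1,255],[0,0,0.14,0,0,0.1,255],[0,0,0.14,0,0,0.1,255],[0,0,0.14,0,0,0.1,255]]'
python3 -c "
from h import *
plan(.4880,-.1076,.2135,-109)"
```

```text
clock: 26.5
position: [0.4883, -0.1084, 0.214]
ee_rot: [0.62, 0.785, -0.0, 0.0]
ft_force: [-3.5, -0.7, 4.6]
grip_width: 0.531
t 26.5 pos [ 488.3 -108.4  214. ] F [-3.51 -0.67  4.61] T [-0.298  0.767  0.045] w 0.531 q [ 0.58  0.1  -0.48  1.78  0.05  1.27  0.32]
yaw 13.437441333580772
shift mm in tool [ 0.9 -0.1  0.5]
rotvec [8.0000e-04 8.0000e-04 2.1369e+00]
```

```bash

python3 -m creep '[[0,0,0.14,0,-0.4,0,255],[0,0,0.14,0,0,0.1,255],[0,0,0.14,0,0,0.1,255],[0,0,0.14,0,0,0.1,255],[0,0,0.14,0,0,0.1,255],[0,0,0.14,0,0,0.1,255],[0,0,0.14,0,0,0.1,255],[0,0,0.14,0,0,0.1,255]]'
python3 -c "
from h import *
plan(.4880,-.1076,.2135,-109)"
```

```text
clock: 27.3
position: [0.4875, -0.1081, 0.2131]
ee_rot: [0.942, 0.336, -0.001, -0.0]
ft_force: [-5.0, 1.3, 5.4]
grip_width: 0.533
t 27.3 pos [ 487.5 -108.1  213.1] F [-5.01  1.33  5.44] T [0.143 1.173 0.035] w 0.533 q [ 0.53  0.09 -0.43  1.79  0.04  1.27 -0.79]
yaw -50.71431551027629
shift mm in tool [ 0.7 -0.1 -0.4]
rotvec [1.0000e-04 1.3000e-03 1.0173e+00]
```

```bash

python3 -m creep '[[0,0,0.14,-0.4,-0.3,0,255],[0,0,0.14,0,0,0.1,255],[0,0,0.14,0,0,0.1,255],[0,0,0.14,0,0,0.1,255],[0,0,0,0,0,0,255]]'
python3 -c "
from h import *
plan(.4880,-.1076,.2135,-109.6)"
python3 -m creep '[[0,0,0.1,0,0,0.1,255],[0,0,0.1,0,0,0.1,255],[0,0,0,0,0,0,255]]'
python3 -c "
from h import *
plan(.4880,-.1076,.2135,-109.6)"
```

```text
clock: 27.8
position: [0.4873, -0.1077, 0.2127]
ee_rot: [0.998, 0.065, -0.0, -0.0]
ft_force: [-4.1, 1.3, 3.9]
grip_width: 0.532
t 27.8 pos [ 487.3 -107.7  212.7] F [-4.08  1.33  3.92] T [ 0.377  0.922 -0.021] w 0.532 q [ 0.51  0.09 -0.4   1.79  0.04  1.27 -1.34]
yaw -82.57850095373574
shift mm in tool [ 0.7 -0.  -0.8]
rotvec [-1.000e-04  7.000e-04  4.716e-01]
clock: 28.1
position: [0.4873, -0.1075, 0.2126]
ee_rot: [0.999, -0.033, -0.0, -0.0]
ft_force: [-5.7, 1.3, 6.0]
grip_width: 0.529
t 28.1 pos [ 487.3 -107.5  212.6] F [-5.7   1.3   6.01] T [0.506 1.141 0.104] w 0.529 q [ 0.5   0.09 -0.39  1.79  0.04  1.27 -1.54]
yaw -93.79236098792249
shift mm in tool [ 0.7  0.  -0.9]
rotvec [0.     0.0008 0.2759]
```

```bash
S='from h import *
plan(.4880,-.1076,.2135,-109.6)'
python3 -m creep '[[0,0,0.08,-0.3,0,-0.2,255],[0,0,0,0,0,0,255]]' >/dev/null; python3 -c "$S"
python3 -m creep '[[0,0,0.06,0,0,0,255],[0,0,0,0,0,0,255]]'>/dev/null; python3 -c "$S"
python3 -m creep '[[0,0,0.05,0,0,0,255],[0,0,0,0,0,0,255]]'>/dev/null; python3 -c "$S"
```

```text
t 28.3 pos [ 487.2 -107.5  212.6] F [-3.61  0.96  3.34] T [0.549 0.669 0.404] w 0.527 q [ 0.5   0.09 -0.39  1.79  0.03  1.27 -1.62]
yaw -98.2889751107915
shift mm in tool [ 0.8  0.  -0.9]
rotvec [-1.000e-04  3.000e-04  1.974e-01]
t 28.5 pos [ 487.2 -107.4  212.6] F [-4.51  2.92  4.52] T [0.663 0.814 0.631] w 0.531 q [ 0.49  0.09 -0.39  1.79  0.03  1.27 -1.68]
yaw -101.67333765159039
shift mm in tool [ 0.8  0.  -0.9]
rotvec [-1.000e-04  4.000e-04  1.383e-01]
t 28.7 pos [ 487.2 -107.4  212.6] F [-3.95  3.91  3.46] T [0.762 0.847 0.576] w 0.53 q [ 0.49  0.09 -0.38  1.79  0.03  1.27 -1.73]
yaw -104.53700108112673
shift mm in tool [ 0.8 -0.  -0.9]
rotvec [-0.0002  0.0004  0.0884]
```

Torque 0.58-0.63 N m with the knob at about 0.1 rad: clamped. I'll release, rise clear and look.

```bash

python3 -m creep '[[0,0,0,0,0,0,200],[0,0,0,0,0,0,0],[0,0,0,0,0,0,0],[0,0,0,0,0,0,0],[0,0,0,0,0,0,0],[0,0,0,0,0,-30,0],[0,0,0,0,0,-40,0],[0,0,0,0,0,-40,0]]'
python3 -m creep '[[0,0,0,20,40,0,0],[0,0,0,20,45,0,0],[0,0,0,20,45,0,0],[0,0,0,20,45,0,0],[0,0,0,20,45,0,0],[0,0,0,20,45,0,0],[0,0,0,0,0,0,0],[0,0,0,0,0,0,0]]'
python3 - <<'E'
from h import *
from scipy.optimize import least_squares
st()
p,d=camera('top'); np.save('pics/t.npy',d); cv2.imwrite('pics/t.png',cv2.resize(p[215:325,240:440],None,fx=4,fy=4,interpolation=cv2.INTER_CUBIC))
p2,d2=camera('side'); np.save('pics/t_side.npy',d2); cv2.imwrite('pics/t_side.png',cv2.resize(p2[190:290,250:370],None,fx=6,fy=6,interpolation=cv2.INTER_CUBIC)); cv2.imwrite('pics/t_top_full.png',p)
W=cloud(d,'top'); v,u=np.mgrid[262:302,352:394]; mk=((W[262:302,352:394,2]>.228)&(W[262:302,352:394,2]<.262)).ravel()
XY=np.array([px2w(a,b,.246,"top")[:2] for a,b in zip(u.ravel(),v.ravel())])
best=[]
for t in np.arange(40,100,2):
  c,s=np.cos(np.radians(t)),np.sin(np.radians(t))
  for x in np.arange(.482,.4915,.001):
    for y in np.arange(-.113,-.104,.001):
      a=abs((XY-[x,y])@np.array([[c,-s],[s,c]])); m=((a[:,0]<.023)&(a[:,1]<.0075))|((a[:,1]<.023)&(a[:,0]<.0075))
      best.append(((m&mk).sum()/(m|mk).sum(),x,y,t))
best.sort(reverse=True); print(np.round(best[:4],3), np.mean(best[:12],axis=0))
Q=W[200:300,240:340].reshape(-1,3); dd=np.array([.3256,.9455]); s=(Q[:,2]>.18)&(Q[:,2]<.2)
print('front',np.sort(((Q[s][:,:2]-[.4865,-.1085])@dd))[-6:])
P=Q[(Q[:,2]>.139)&(Q[:,2]<.152)]
print('rim',least_squares(lambda a:np.hypot(P[:,0]-a[0],P[:,1]-a[1])-a[2],[.57,.12,.05],loss='soft_l1',f_scale=.003).x)
E
```

```text
clock: 29.5
position: [0.487, -0.108, 0.3237]
ee_rot: [0.992, -0.129, -0.0, 0.0]
ft_force: [0.0, -0.1, 0.3]
grip_width: 0.997
clock: 30.3
position: [0.5354, -0.3959, 0.3213]
ee_rot: [0.992, -0.13, -0.001, -0.0]
ft_force: [0.3, 1.2, 1.1]
grip_width: 1.001
t 30.3 along -124.21 Ftool [ 0.02 -1.21 -1.05] Faxial 1.21 T [ 0.05 -0.02 -0.01]
[[ 0.932  0.486 -0.108 76.   ]
 [ 0.931  0.486 -0.108 74.   ]
 [ 0.915  0.487 -0.108 74.   ]
 [ 0.912  0.487 -0.108 76.   ]] [ 0.90087081  0.48633333 -0.108      75.16666667]
front [0.19277505 0.19280017 0.19316334 0.19376597 0.19413755 0.19455014]
rim [0.56967321 0.11901247 0.04868577]
```

View pics/t.png

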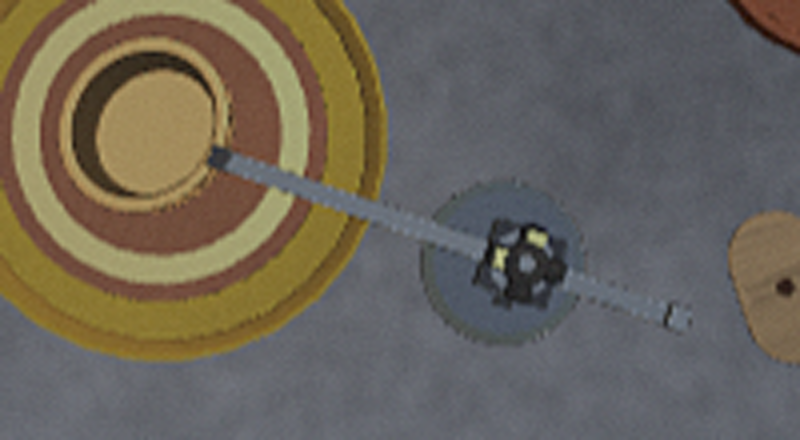

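View pics/t_side.png

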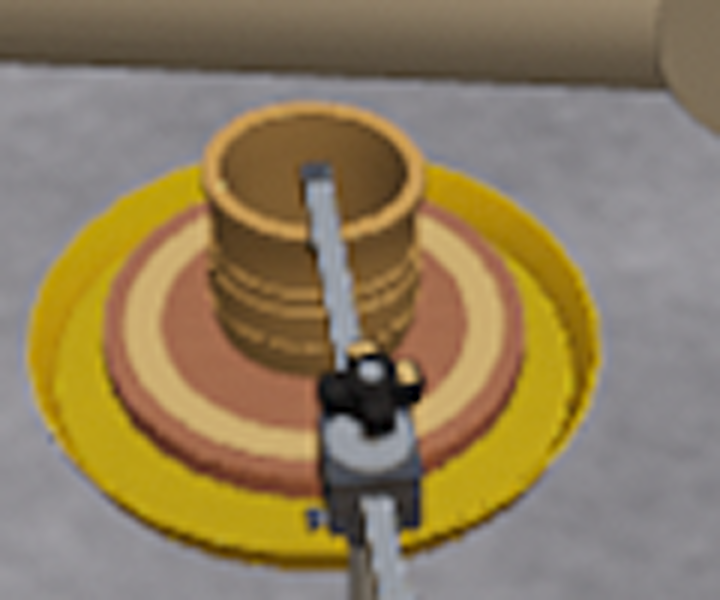

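The knob is 5° (about 0.08 rad) from where it was found, so it is screwed down. The bar front is still at 0.193, and the rim fit matches the start to within 0.3 mm. The arm is clear, so I'll hand in.

```bash
python3 -c "
from workcell import *
print(hand_in())"
```

```text
the job is handed in; nothing more can be done
None
```

The gauge is set and clamped again, with the ball resting on the pot's rim. I handed it in at about 30 s, with the arm well clear of everything. `hand_in()` reports no verdict.

**What I did**
- **Loosening:** I gripped the knob at 45 N, broke it loose anticlockwise and backed it off half a turn (179°).
- **Setting the ball:** I pinched the lug and slid the bar in 37.8 mm. The axial force then rose at about 2.6 N/mm, so the ball was touching with roughly 1.6 N on the rim.
- **Clamping:** I released the lug and turned the knob clockwise until it resisted at about 0.6 N m.

**Last checks**
- **Knob:** in the camera fit it sits about 5° (0.08 rad) from where it was found, which agrees with the arm's reading of 0.09 rad.
- **Bar:** its front end did not move during clamping, to within a millimetre.
- **Pot:** the rim fit matches the start to within 0.3 mm.
- **Other items:** I never went near the bowl or the other tools, but only the rib and the edge of the bowl were in the final close-up.

**What failed or disagreed**
- **First grasp:** it missed and the fingers shut on top of the knob, pressing with about 9 N. The fingertips stood about 29 mm higher than `finger_overhang` implies. I measured that from the pictures and regripped lower.
- **Clamping torque:** the 0.6 N m is above the 0.3 to 0.5 N m given.
- **Ball contact:** the ball was hidden from both cameras, so contact rests on the force rise and the geometry rather than on sight. Some of the 1.6 N may have eased when I let go of the lug.

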